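# Add a slotted mass to a balance hanger and confirm it

## Robot

A 7-joint arm with a two-finger parallel gripper is mounted at the origin on a cart in front of the work surface, level with it; the furniture and walls round the work are solid. World frame = base frame: x ahead of the robot, y to its left, z up, the work surface at z = 0. Lengths are in m, angles in rad, forces in N, time in s.
With the tool pointing down it reaches from about 0.4 to 0.925 m from the base axis. Payload 4.1 kg.
Tool frame: the origin (TCP) lies midway between the tips of the shut fingers; the grasp point (between the pads) lies 19 mm behind it (grip_depth is the distance from the TCP to the grasp point, in m); z points along the fingers, y is the direction in which the jaws open and shut (so a half turn about z gives the same grasp; the last joint's range is limited). The gripper opens to 85 mm and grips with 20 to 120 N. Pads are 22 mm wide; open, the fingers measure 114 mm over their backs; the gripper's body (76 mm by 85 mm) begins 54 mm behind the grasp point. The pads swing forward as they close: fully open they stand 13 mm farther back than shut.
Start: joints at [-1.306, 0.398, 0.045, 1.537, -0.019, 1.207, -0.051], TCP at [0.231, 0.608, 0.196] pointing down, gripper open.
Joint ranges: [-2.82, 2.82], [-0.49, 2.23], [-1.37, 1.46], [0, 2.46], [-1.36, 4.5], [0.23, 2], [-2.94, 2.94]. Speed limits (rad/s): [2.57, 2.57, 3.14, 3.14, 3.14, 3.14, 3.14].

## Interface

Orientations are given as a 3x3 rotation matrix whose columns are the frame's x, y, z axes.
In Python, from cell import * gives the robot as it stands. The module is installed in compiled form; this text tells all that it offers.
- The arm moves only by the tool apply_moves, never from a script. Its argument "steps" is a list that holds one entry, the list of rows, each a list of 6 numbers: the shift along the tool's x, y, z in cm, then the turn, a rotation vector about the tool's x, y, z in rad. A call has 1 to 12 rows; each row shifts and turns the commanded pose from where the row before left it, along the tool's axes as they then stand; what a row does not reach is not made up. A row lasts 1/12 s, in which the tool goes at most 41.7 mm and 7.16 degrees, less where a joint would pass 70% of its speed; a pose out of reach is approached as far as the arm can. A call with a gripper value outside its range is refused whole. "grip" is the finger opening in cm, from 0 to 8.54, set as the call begins (left out, the last holds). The fingers move at their own pace and stop on an object; the grip force is fixed at half the most. Time passes only in rows, so rows that do not move let the fingers close. It gives the time, the measured TCP pose, the force and the opening at its end, in the units of the state.
- sense(): the state, without advancing time (a new reading comes with each control period).
- capture(name): name is "scene" or "top" or "wrist"; returns a dict with "color" (480x640x3 uint8, red, green, blue), "camera_matrix" (3x3 intrinsics, pixels), "extrinsics" (4x4, takes a point from world to camera coordinates). Camera axes: x right, y down, z forward; pixel columns grow to the right and rows downward; lengths in m; the calibration is good to about 2 mm. A picture is of the moment at which its call begins. There is no depth.
- hand_in(): hands the job in, once; it reports no verdict.
The state is a dict: "t": time; "joints": joint angles; "qvel": joint speeds; "joint_torque": joint torques, N m; "ee_pos": TCP position; "tcp_rot": TCP orientation; "force": force on the tool from outside, world axes, zero at the start; "wrist_torque": the same for the moment, N m; "gripper_width": opening from 0.0 (shut) to 1.0 (fully open).
Only numpy, scipy, OpenCV 4.12 (cv2) and the standard library are available. Lean on these libraries where they do the work, as an engineer would, in place of code of your own. Each camera call takes 0.05 s, during which the arm holds its last target.

## Task

Add the larger of the two loose slotted masses to the balance: slide it sideways onto the hanger stem, under the stem's cap, and lay it flat on the mass already there, centred on the stem and with its slot pointing the opposite way from the slot of the mass below. Let go of it, then confirm the load on the balance: press the round key right down and let it come up, and then press the bar-shaped key right down and let it come up. Press no key before the mass is on, never press both keys at once, and leave the smaller mass and the other things on the bench where they are.

Things in the scene. Friction and masses are not known exactly. Their poses are not given: they have to be found in the camera images.
- large_center (a point): steel disc, 64 mm across, 20 mm thick, about 0.3 kg, lying on the bench; the one to move; grip it from above across its rim, at right angles to the slot. A slot 14 mm wide, flared to 22 mm at the rim, runs from the rim to the centre and ends in a half circle of 7 mm radius about it. This point: the disc's centre, 10 mm above its underside; +x points out through the slot's mouth, z up.
- large_mouth (a point): the open mouth of the larger loose disc's slot: on the rim, 32 mm from its centre along +x, half-way up
- small_center (a point): steel disc, 48 mm across, 20 mm thick, about 0.16 kg, lying on the bench; to be left alone. A slot 14 mm wide, flared to 22 mm at the rim, runs from the rim to the centre and ends in a half circle of 7 mm radius about it. This point: the disc's centre, 10 mm above its underside; +x points out through the slot's mouth, z up.
- on_center (a point): steel disc, 64 mm across, 20 mm thick, about 0.3 kg, lying loose on the balance's pan, the stem in its slot. A slot 14 mm wide, flared to 22 mm at the rim, runs from the rim to the centre and ends in a half circle of 7 mm radius about it. This point: the disc's centre, 10 mm above its underside; +x points out through the slot's mouth, z up.
- stem (a point): point on the hanger stem's axis, at the top of the balance's round pan (72 mm across), 36 mm above the bench. The fixed upright stem, 8 mm thick, rises from here to a round cap (20 mm across, 7 mm high) whose underside is 54 mm above this point: 34 mm are free between the disc on the pan and the cap. Axes as the balance's.
- balance: grey housing, fixed to the bench, 110 mm (x) by 250 mm (y), top 30 mm above the bench; origin under its centre at bench height. The stem stands 72 mm to +y of the origin; the screen and two keys are at the -y end.
- round_key_top (a point): centre of the top of the round black key, 24 mm in diameter, 9 mm proud of the housing when up, 39 mm above the bench; nearer to the stem than the other key
- bar_key_top (a point): centre of the top of the bar-shaped black key, 38 mm long (x of the balance) and 18 mm wide, 9 mm proud of the housing when up, 39 mm above the bench; 52 mm to -y of the round key
- round_key (a joint): travel of the round key, m: 0 up, 0.005 right down; its spring needs about 1.2 N to start and 4.2 N right down, and lifts it again
- bar_key (a joint): travel of the bar key, m: 0 up, 0.005 right down; its spring needs about 1.2 N to start and 4.2 N right down, and lifts it again
- media_bottle: glass bottle, 56 mm round and 111 mm high, blue screw cap, standing; origin at the centre of its underside; a bystander
- dropper_bottle: small amber dropper bottle, 29 mm round and 86 mm high, standing; origin at the centre of its underside; a bystander
- tape_white: roll of white tape, 56 mm round and 12 mm high, lying flat; origin at the centre of its underside; a bystander
- tally_counter: grey hand counter, about 50 mm round and 18 mm high; origin at the centre of its underside; a bystander
- mass_large: the larger loose disc as a body; origin at the centre of its underside, axes as at its centre point
Mind the look-alikes: they are no part of the job. What is shaped like the mass_large but red or yellow is not meant.

How it is judged:
By the outcome, as a careful person would: the job done as asked, in the order asked, and still so for the second after the job is handed in, with the robot touching nothing.
It also fails if it takes over 56 s, if anything falls off the work surface, if the arm or the gripper's body presses on something with over 40 N, if the wrist force passes 120 N, or if a joint passes its speed limit or range.

## Working session

There is one attempt and no reset: what is moved stays moved. The work goes in short steps, Python scripts to look and compute and a tool call to move; the robot and the scene stay as the last step left them, time stands still between calls to the robot, and variables do not carry over. Pictures are saved under pics/ and viewed, and the job is handed in when it is done.

Besides the shell and the picture viewer there is one more tool, called after "Emit:" as name(argument=value, ...) on one line, values as JSON. apply_moves: Moves the arm, as the interface text tells. Its arguments: {"type":"object","properties":{"steps":{"type":"array","items":{"type":"array","items":{"type":"array","items":{"type":"number"}}}},"grip":{"type":"number"}},"required":["steps"]}

```bash
mkdir -p pics; cat > h.py <<'E'
from cell import *
import numpy as np, cv2
def snap(name,fn):
    c=capture(name); cv2.imwrite('pics/'+fn+'.png',cv2.cvtColor(c['color'],cv2.COLOR_RGB2BGR)); np.savez('pics/'+fn+'.npz',**c); return c
def load(fn): return np.load('pics/'+fn+'.npz')
def ray(c,uv,z):
    K=c['camera_matrix'];E=c['extrinsics'];R=E[:3,:3];t=E[:3,3];o=-R.T@t
    d=R.T@np.linalg.inv(K)@np.array([uv[0],uv[1],1.]); return o+d*(z-o[2])/d[2]
def proj(c,p):
    q=c['extrinsics'][:3,:3]@np.asarray(p,float)+c['extrinsics'][:3,3]; q=c['camera_matrix']@q; return q[:2]/q[2]
E
python3 - <<'E'
from h import *
for n in ["scene","top","wrist"]:
    c=snap(n,n+'0'); E=c['extrinsics']; print(n, -E[:3,:3].T@E[:3,3])
s=sense(); print(s['t'],s['ee_pos'],np.round(s['tcp_rot'],3),s['gripper_width'],s['force'])
E
```

```text
scene [ 0.19828015 -0.70196285  0.63539172]
top [ 0.47599883 -0.06368786  1.19182208]
wrist [0.16839493 0.63158685 0.37307216]
0.15 [0.23108667 0.60697115 0.19511835] [[-0.935  0.356 -0.   ]
 [ 0.356  0.935 -0.001]
 [-0.    -0.001 -1.   ]] 1.000608339769446 [ 0.16261811 -0.55423941  0.52758846]
```

View pics/scene0.png

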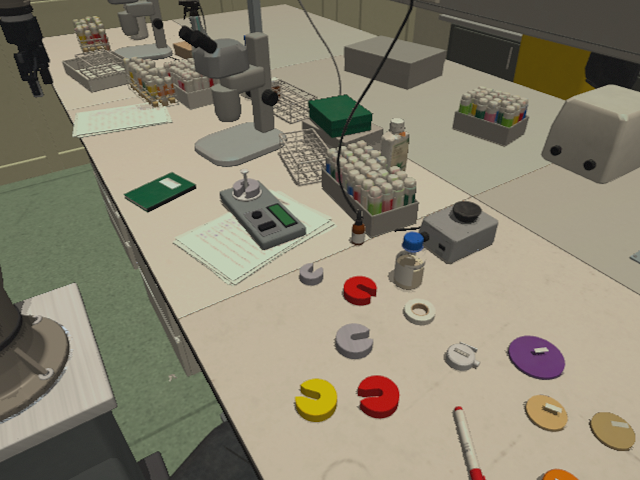

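View pics/top0.png

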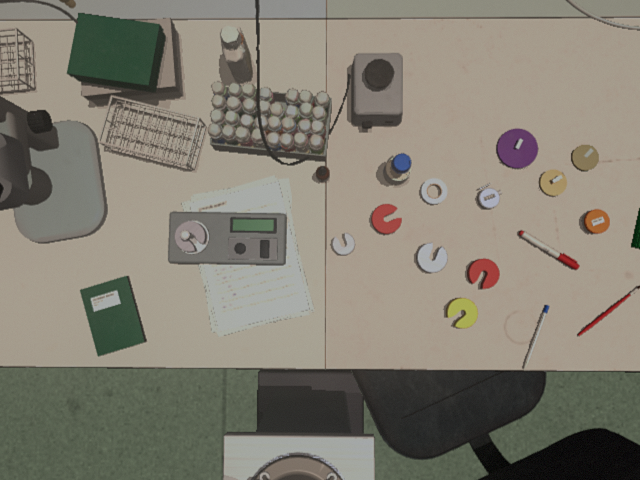

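View pics/wrist0.png

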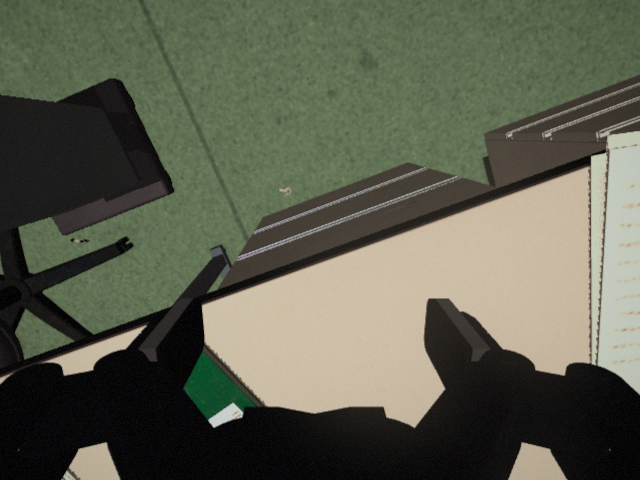

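Grey candidates in the top view are (432,258), which is larger, and (343,243), which is smaller. The red discs (386,220) and (483,273) and the yellow one (462,313) are look-alikes. I'll measure them and enlarge crops.

```bash
cat > m.py <<'E'
from h import *
for fn,boxes in (('top0',{'large':(405,232,460,285),'small':(325,225,360,262)}),('scene0',{'large':(330,318,380,362),'small':(296,258,328,288)})):
    c=load(fn); hsv=cv2.cvtColor(c['color'],cv2.COLOR_RGB2HSV)
    for k,(a,b,x,y) in boxes.items():
        r=c['color'][b:y,a:x].astype(int)
        # disc: grey/bluish vs bench warm
        m=((r[...,0]-r[...,2])<12)&(r.sum(2)>230)
        m=m.astype(np.uint8)
        n,l,st,ce=cv2.connectedComponentsWithStats(m); i=1+np.argmax(st[1:,4]); mm=(l==i).astype(np.uint8)
        cn=max(cv2.findContours(mm,0,1)[0],key=cv2.contourArea)
        pts=cn[:,0]+[a,b]
        W=np.array([ray(c,p,0.02)[:2] for p in pts])
        (ccx,ccy),rad=cv2.minEnclosingCircle(W.astype(np.float32)*1000)
        ys,xs=np.nonzero(mm); A=np.array([ray(c,(u+a,v+b),0.02)[:2] for u,v in zip(xs,ys)])
        cen=A.mean(0)*1000; d=np.array([ccx,ccy])-cen
        print(fn,k,st[i],'circ',ccx,ccy,rad,'centroid',cen,'slotdir deg',np.degrees(np.arctan2(d[1],d[0])))
c=load('top0')['color'][...,::-1]
a=cv2.resize(c[200:300,150:310],None,fx=5,fy=5,interpolation=2); cv2.imwrite('pics/cropbal.png',a)
a=cv2.resize(c[200:300,320:480],None,fx=5,fy=5,interpolation=2); cv2.imwrite('pics/croplg.png',a)
E
python3 m.py
```

```text
top0 large [ 12  11  31  30 619] circ 525.2039794921875 -279.9986267089844 32.4593391418457 centroid [ 522.8323905  -279.07745805] slotdir deg -21.227083029612725
top0 small [  7   8  23  22 306] circ 553.7520141601562 -92.4128189086914 23.98217010498047 centroid [550.75759488 -93.999852  ] slotdir deg 27.92345334857563
scene0 large [  6   7  37  33 425] circ 523.7363891601562 -286.67987060546875 36.47930145263672 centroid [ 523.64400323 -285.87473973] slotdir deg -83.45414029708765
scene0 small [  4   6  23  21 183] circ 553.19482421875 -102.79403686523438 30.604217529296875 centroid [ 551.49009252 -102.61413396] slotdir deg -6.024212150958627
```

View pics/cropbal.png

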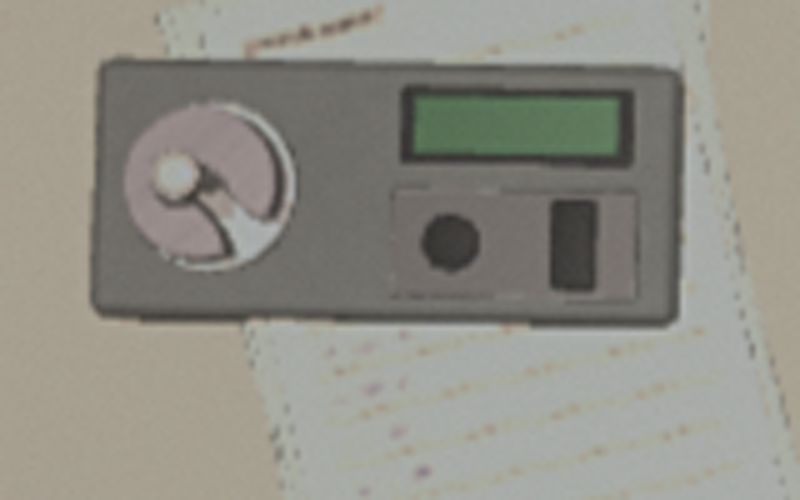

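View pics/croplg.png

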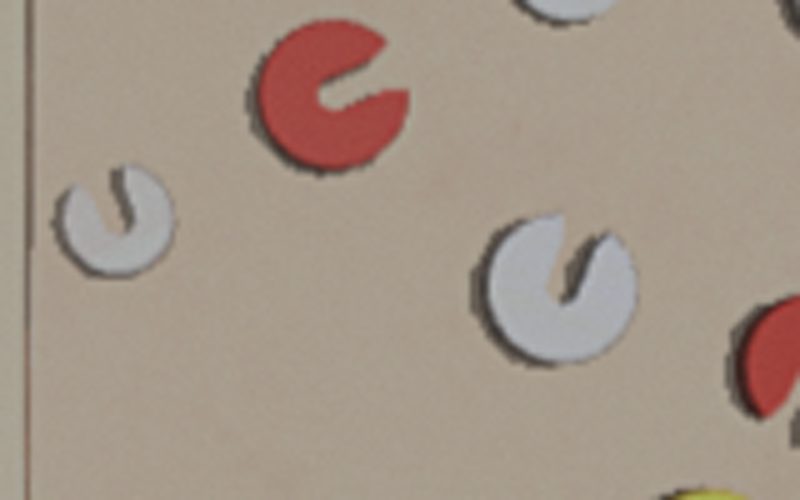

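The enlarged crop confirms the larger grey disc at top (432,258), with radius 32.5 mm. Its slot points up and slightly right. The small one measures 24 mm. Next I'll measure the balance, the keys and the lower slot.

```bash
cat > m2.py <<'E'
from h import *
c=load('top0'); img=c['color'].astype(int)
def comps(m,box,mina):
    a,b,x,y=box; n,l,st,ce=cv2.connectedComponentsWithStats(m[b:y,a:x].astype(np.uint8))
    return [(st[i],ce[i]+[a,b],(l==i)) for i in range(1,n) if st[i,4]>=mina]
v=img.sum(2)
# housing: dark-ish grey
box=(155,200,300,280); sat=img.max(2)-img.min(2)
m=(v<330)
cs=comps(m,box,1500)
for s,ce,mm in cs:
    cn=max(cv2.findContours(mm.astype(np.uint8),0,1)[0],key=cv2.contourArea)[:,0]+[box[0],box[1]]
    W=np.array([ray(c,p,0.03)[:2] for p in cn])*1000
    r=cv2.minAreaRect(W.astype(np.float32)); print('housing',s,r)
m=(v<150)
for s,ce,mm in comps(m,(228,235,280,262),10):
    print('dark',s,ce,ray(c,ce,0.039)*1000)
p=[ray(c,(150+177/5-.4,200+175/5-.4),0.097)*1000]; print('cap',p)
E
python3 m2.py
```

```text
housing [  13   12  119   53 3282] ((563.7994995117188, 152.76174926757812), (110.42054748535156, 250.04515075683594), 0.13969960808753967)
cap [array([565.14078296, 224.43020537,  97.        ])]
```

```bash
cat > m3.py <<'E'
from h import *
c=load('top0'); img=c['color'].astype(int); v=img.sum(2)
for k,(a,b,x,y) in {'round':(232,240,249,257),'bar':(257,237,272,260)}.items():
    print(k,v[b:y,a:x].min())
    m=(v[b:y,a:x]<200); ys,xs=np.nonzero(m); ce=np.array([xs.mean()+a,ys.mean()+b]); print(k,m.sum(),xs.min()+a,xs.max()+a,ys.min()+b,ys.max()+b,ray(c,ce,.039)*1000)
# slope of housing edges: 
box=(165,200,295,280)
def edge(rows,cols,rev):
    P=[]
    for u in cols:
        col=v[rows[0]:rows[1],u]; g=np.diff(col); i=np.argmax(g) if rev else np.argmin(g); P.append((u,rows[0]+i+.5))
    P=np.array(P); W=np.array([ray(c,p,.03)[:2] for p in P]); f=np.polyfit(W[:,1],W[:,0],1)
    r=W[:,0]-np.polyval(f,W[:,1]); k=abs(r)<.003; f=np.polyfit(W[k,1],W[k,0],1); print('slope deg',np.degrees(np.arctan(f[0])),'x at y=.1528',np.polyval(f,.1528))
edge((206,220),range(200,282),False); edge((258,270),range(200,282),True)
# on-disc: print channels around
a,b,x,y=168,212,216,258
r=img[b:y,a:x]; pink=(r[...,0]-r[...,1]>10)&(r.sum(2)>300)
cv2.imwrite('pics/pink.png',cv2.resize((pink*255).astype(np.uint8),None,fx=10,fy=10,interpolation=0))
n,l,st,ce=cv2.connectedComponentsWithStats(pink.astype(np.uint8)); i=1+np.argmax(st[1:,4]); mm=(l==i)
ys,xs=np.nonzero(mm); W=np.array([ray(c,(u+a,q+b),.056)[:2] for u,q in zip(xs,ys)])*1000
(cx,cy),rad=cv2.minEnclosingCircle(W.astype(np.float32)); print('ondisc',cx,cy,rad,W.mean(0))
# polar gap
print('gap')
for ang in range(-180,180,5):
    t=np.radians(ang); s=''
    for R in (15,20,25,29):
        p=proj(c,[(cx+R*np.cos(t))/1000,(cy+R*np.sin(t))/1000,.056]); u,w=np.round(p).astype(int); s+=str(int(pink[w-b,u-a]))
    if '0' in s: print(ang,s)
E
python3 m3.py
```

```text
round 158
round 87 235 244 243 253 [541.85407641 124.06462657  39.        ]
bar 160
bar 151 260 268 240 257 [541.67825614  72.93274276  39.        ]
slope deg 0.8962426466307152 x at y=.1528 0.6193856902835306
slope deg 1.3439471068685898 x at y=.1528 0.5082432258218681
ondisc 566.0719604492188 226.02835083007812 30.57806968688965 [567.72960327 226.45834131]
gap
-170 1110
-165 0111
-160 0110
-155 0000
-150 0000
-145 0000
-140 0000
-135 0000
-130 1000
-125 1000
-120 0000
-115 0110
-110 0111
-105 0011
-80 1110
-75 0101
-70 0111
-65 0111
-55 1101
-50 1110
-45 1101
-35 1110
-25 0110
-20 1101
-15 1011
15 1110
25 1101
30 0111
35 0111
40 0111
45 0111
50 0111
55 0111
60 0001
65 0011
70 0001
75 0111
80 0011
85 0101
90 0011
95 0011
100 0011
105 0111
110 0011
115 0111
120 0111
125 0101
130 0101
135 0110
140 0111
150 1101
160 1110
175 1101
```

View pics/pink.png

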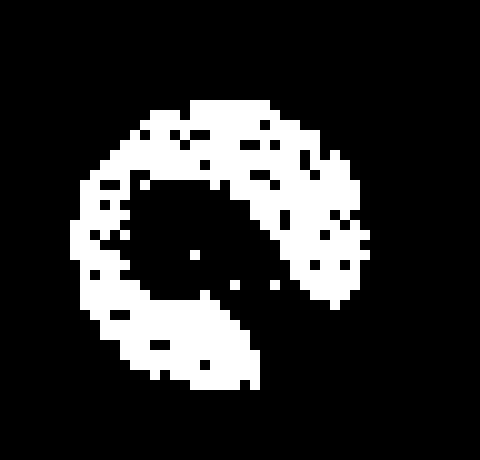

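```bash
cat >> h.py <<'E'
def go(*wps):
    s=sense(); p=np.array(s['ee_pos']); R=np.array(s['tcp_rot']); print('t',s['t'],'yaw of tool x',np.degrees(np.arctan2(R[1,0],R[0,0])),np.round(p*1000,1))
    for w in wps:
        d=R.T@(np.array(w)-p); print('to',w,'tool cm',np.round(d*100,2),'rows>=',np.ceil(np.linalg.norm(d)/.0417)); p=np.array(w)
E
python3 -c "
from h import *
go((.42,.33,.26),(.60,.18,.26))"
```

```text
t 0.15 yaw of tool x 159.1619557634833 [231.1 607.  195.1]
to (0.42, 0.33, 0.26) tool cm [-27.51 -19.17  -6.46] rows>= 9.0
to (0.6, 0.18, 0.26) tool cm [-2.216e+01 -7.620e+00  1.000e-02] rows>= 6.0
```

Emit:
apply_moves(steps=[[[-2.75,-1.92,-0.65,0,0,0],[-2.75,-1.92,-0.65,0,0,0],[-2.75,-1.92,-0.65,0,0,0],[-2.75,-1.92,-0.65,0,0,0],[-2.75,-1.92,-0.65,0,0,0],[-2.75,-1.92,-0.65,0,0,0],[-2.75,-1.92,-0.65,0,0,0],[-2.75,-1.92,-0.65,0,0,0],[-2.75,-1.92,-0.65,0,0,0],[-2.75,-1.92,-0.65,0,0,0]]])

```text
t: 0.98
ee_pos: [0.4205, 0.3285, 0.2611]
tcp_rot: [[-0.935, 0.356, -0.0], [0.356, 0.935, -0.0], [0.0, -0.0, -1.0]]
force: [0.7, 0.5, -0.4]
gripper_width: 0.999
```

Emit:
apply_moves(steps=[[[-2.77,-0.95,0,0,0,0],[-2.77,-0.95,0,0,0,0],[-2.77,-0.95,0,0,0,0],[-2.77,-0.95,0,0,0,0],[-2.77,-0.95,0,0,0,0],[-2.77,-0.95,0,0,0,0],[-2.77,-0.95,0,0,0,0],[-2.77,-0.95,0,0,0,0],[0,0,0,0,0,0],[0,0,0,0,0,0],[0,0,0,0,0,0]]])

```text
t: 1.9
ee_pos: [0.5994, 0.1811, 0.2604]
tcp_rot: [[-0.935, 0.355, -0.001], [0.355, 0.935, 0.001], [0.001, 0.0, -1.0]]
force: [-0.9, 0.4, 0.9]
gripper_width: 1.004
```

```bash
python3 -c "
from h import *
snap('wrist','w1'); go((.525,-.28,.12))"
```

```text
t 1.95 yaw of tool x 159.26424766425225 [599.1 181.8 260.5]
to (0.525, -0.28, 0.12) tool cm [ -9.44 -45.81  14.02] rows>= 12.0
```

View pics/w1.png

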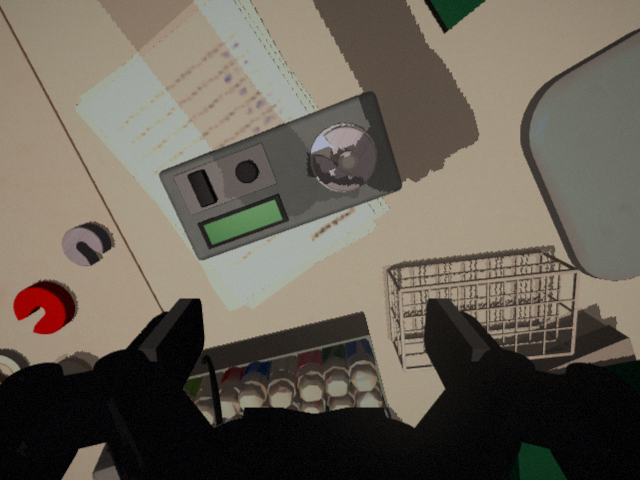

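The wrist view shows the balance, with the stem and cap at (348,157), the round key at (246,172) and the bar key at (203,187). I'll enlarge the pan.

```bash
python3 - <<'E'
from h import *
c=load('w1'); img=c['color']
a=cv2.resize(img[115:200,295:395,::-1],None,fx=7,fy=7,interpolation=2); a=cv2.convertScaleAbs(a,alpha=1.4); cv2.imwrite('pics/w1c.png',a)
print(np.round(c['extrinsics'][:3,:3],3))
for n,uv,z in (('cap',(348,157),.097),('round',(246.5,172),.039),('bar',(203,187),.039)): print(n,ray(c,uv,z)*1000)
E
```

```text
[[ 0.355  0.935  0.   ]
 [ 0.901 -0.342  0.268]
 [ 0.25  -0.095 -0.964]]
cap [564.30369659 227.79046711  97.        ]
round [545.40691497 125.77510694  39.        ]
bar [543.42519225  75.81098786  39.        ]
```

View pics/w1c.png

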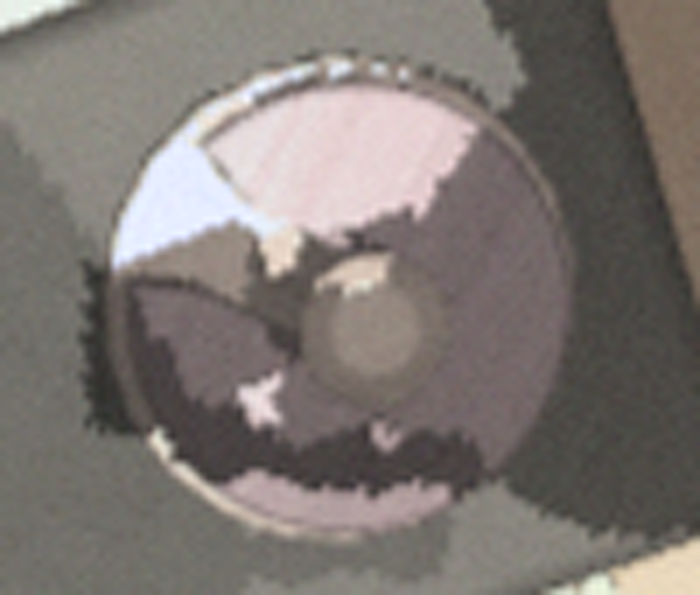

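```bash
python3 - <<'E'
from h import *
def rep(c,A,B,s=''):
    A=ray(c,A,.056)[:2]*1000;B=ray(c,B,.056)[:2]*1000; d=B-A; n=np.array([d[1],-d[0]]); 
    if n[0]>0:n=-n
    print(s,A,B,'chord',np.linalg.norm(d),'dir',np.degrees(np.arctan2(n[1],n[0])),'centre est',(A+B)/2-n/np.linalg.norm(n)*30.05)
rep(load('w1'),(295+198/7-.43,115+140/7-.43),(295+130/7-.43,115+285/7-.43),'wrist')
rep(load('top0'),(150+275/5-.4,200+222/5-.4),(150+228/5-.4,200+262/5-.4),'top')
a=cv2.resize(load('top0')['color'][205:260,165:220,::-1],None,fx=10,fy=10,interpolation=2); cv2.imwrite('pics/tc.png',cv2.convertScaleAbs(a,alpha=1.3))
E
```

```text
wrist [538.29692725 214.42912642] [553.58520113 198.33120529] chord 22.20077437837372 dir -136.47769058126806 centre est [567.73050819 227.07370664]
top [549.1104412  194.05623097] [532.47632415 213.23544089] chord 25.38771244631865 dir -139.06492077446833 centre est [563.49472921 223.33469992]
```

View pics/tc.png

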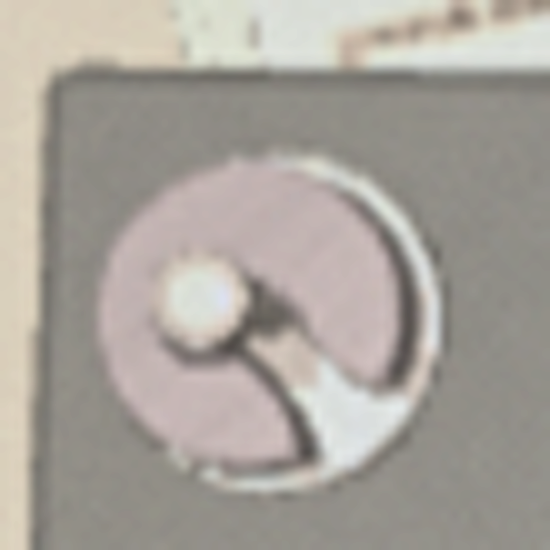

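Emit:
apply_moves(steps=[[[-0.79,-3.82,0.92,0,0,0],[-0.79,-3.82,0.92,0,0,0],[-0.79,-3.82,0.92,0,0,0],[-0.79,-3.82,0.92,0,0,0],[-0.79,-3.82,0.92,0,0,0],[-0.79,-3.82,0.92,0,0,0],[-0.79,-3.82,0.92,0,0,0],[-0.79,-3.82,0.92,0,0,0],[-0.79,-3.82,0.92,0,0,0],[-0.79,-3.82,0.92,0,0,0],[-0.79,-3.82,0.92,0,0,0],[-0.79,-3.82,0.92,0,0,0]]])

```text
t: 2.95
ee_pos: [0.5257, -0.2812, 0.1503]
tcp_rot: [[-0.936, 0.353, 0.001], [0.353, 0.936, 0.001], [-0.0, 0.002, -1.0]]
force: [-0.1, 0.2, -0.5]
gripper_width: 0.999
```

Emit:
apply_moves(steps=[[[0,0,0,0,0,0],[0,0,0,0,0,0],[0,0,0,0,0,0]]])

```text
t: 3.2
ee_pos: [0.5262, -0.2797, 0.1504]
tcp_rot: [[-0.935, 0.354, 0.0], [0.354, 0.935, 0.002], [0.0, 0.002, -1.0]]
force: [0.5, 1.1, 0.3]
gripper_width: 0.999
```

```bash
python3 -c "
from h import *
snap('wrist','w2'); go((.525,-.28,.0))"
```

```text
t 3.25 yaw of tool x 159.3684829287028 [ 526.7 -279.   150.6]
to (0.525, -0.28, 0.0) tool cm [ 0.13 -0.18 15.06] rows>= 4.0
```

View pics/w2.png

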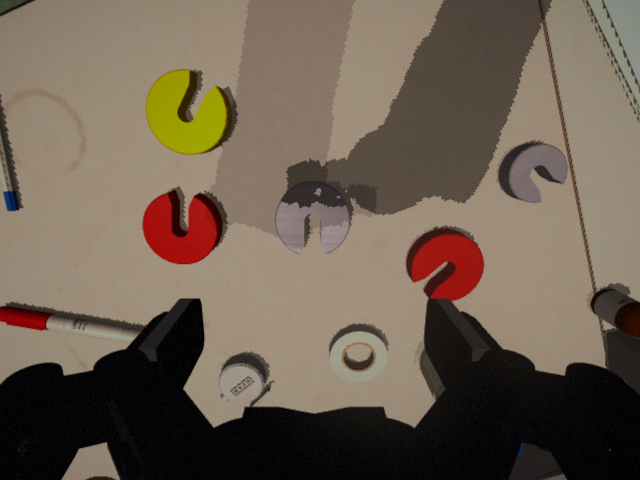

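```bash
python3 - <<'E'
from h import *
c=load('w2'); img=c['color']
a=cv2.resize(img[160:275,255:375,::-1],None,fx=5,fy=5,interpolation=2); cv2.imwrite('pics/w2c.png',cv2.convertScaleAbs(a,alpha=1.5,beta=20))
r=img.astype(int)
warm=r[...,0]-r[...,2]
m=((warm<14)).astype(np.uint8)[160:275,255:375]
cv2.imwrite('pics/w2m.png',cv2.resize(m*255,None,fx=5,fy=5,interpolation=0))
E
```

```text
(no output)
```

View pics/w2c.png

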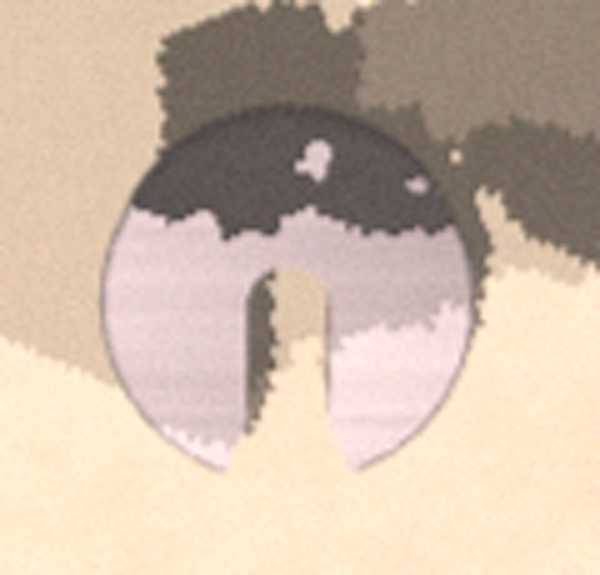

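View pics/w2m.png

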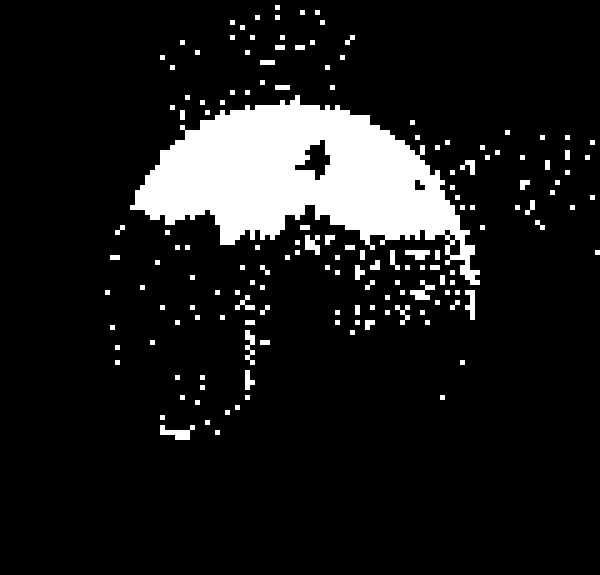

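```bash
python3 - <<'E'
from h import *
c=load('w2')
f=lambda x,y: ray(c,(255+x/5-.4,160+y/5-.4),.02)[:2]*1000
L,Rr,ll,lr=f(102,300),f(472,297),f(225,470),f(355,470)
print(f(287,301),'diam',np.linalg.norm(L-Rr),'chord',np.linalg.norm(ll-lr))
n=lr-ll; print('slot dir from chord',np.degrees(np.arctan2(n[1],n[0]))+90, np.degrees(np.arctan2(n[1],n[0]))-90)
d=f(288,430)-f(287.5,330); print('slot dir midline',np.degrees(np.arctan2(d[1],d[0])))
m=(ll+lr)/2; n/=np.linalg.norm(n); q=np.array([-n[1],n[0]]); print(m+30.05*q,m-30.05*q)
E
```

```text
[ 527.01245634 -280.86584321] diam 62.737760236810345 chord 22.614978801463565
slot dir from chord 159.25451108638265 -20.745488913617365
slot dir midline -20.50355910361701
[ 527.20855529 -280.40433721] [ 583.41185768 -301.69280359]
```

Emit:
apply_moves(steps=[[[0,-0.14,3,0,0,0],[0,0,3,0,0,0],[0,0,3,0,0,0],[0,0,2,0,0,0],[0,0,2,0,0,0],[0,0,1,0,0,0],[0,0,0.6,0,0,0],[0,0,0.4,0,0,0],[0,0,0,0,0,0],[0,0,0,0,0,0]]])

```text
t: 4.08
ee_pos: [0.526, -0.2831, 0.0015]
tcp_rot: [[-0.935, 0.355, 0.002], [0.355, 0.935, -0.0], [-0.002, 0.0, -1.0]]
force: [-0.1, -0.7, -0.7]
gripper_width: 1.002
```

Emit:
apply_moves(steps=[[[0,0,0,0,0,0],[0,0,0,0,0,0],[0,0,0,0,0,0],[0,0,0,0,0,0],[0,0,0,0,0,0],[0,0,0,0,0,0],[0,0,0,0,0,0],[0,0,0,0,0,0]]], grip=5.5)

```text
t: 4.75
ee_pos: [0.525, -0.283, 0.0004]
tcp_rot: [[-0.935, 0.356, -0.0], [0.356, 0.935, 0.0], [0.0, 0.0, -1.0]]
force: [0.4, 0.4, 0.1]
gripper_width: 0.637
```

```bash
python3 -c "
from h import *
snap('wrist','w3'); go()"
```

```text
t 4.8 yaw of tool x 159.15989215439538 [ 5.251e+02 -2.830e+02  4.000e-01]
```

View pics/w3.png

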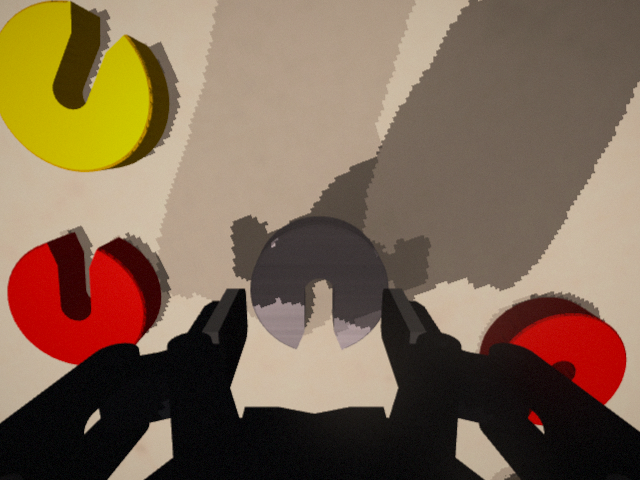

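```bash
python3 - <<'E'
from h import *
c=load('w3'); s=sense(); p=s['ee_pos'];R=s['tcp_rot']
for y in (-.027,.027,-.032,.032):
  for z in (0,-.008,-.019,-.025,-.04):
    print(y,z,[np.round(proj(c,p+R@np.array([x,y,z])),0).tolist() for x in (-.011,0,.011)])
f=proj(c,[.5265,-.2805,.02]);print('disc top centre',f, ray(c,(319,285),.02)*1000)
a=cv2.resize(c['color'][200:400,190:450,::-1],None,fx=3,fy=3,interpolation=2); cv2.imwrite('pics/w3c.png',cv2.convertScaleAbs(a,alpha=2,beta=30))
E
```

```text
-0.027 0 [[261.0, 293.0], [260.0, 273.0], [259.0, 252.0]]
-0.027 -0.008 [[258.0, 300.0], [258.0, 279.0], [257.0, 257.0]]
-0.027 -0.019 [[255.0, 309.0], [254.0, 288.0], [253.0, 265.0]]
-0.027 -0.025 [[253.0, 315.0], [252.0, 293.0], [251.0, 270.0]]
-0.027 -0.04 [[247.0, 332.0], [246.0, 308.0], [245.0, 283.0]]
0.027 0 [[365.0, 293.0], [366.0, 273.0], [367.0, 252.0]]
0.027 -0.008 [[367.0, 300.0], [368.0, 279.0], [369.0, 258.0]]
0.027 -0.019 [[370.0, 310.0], [371.0, 288.0], [372.0, 265.0]]
0.027 -0.025 [[372.0, 315.0], [373.0, 293.0], [374.0, 270.0]]
0.027 -0.04 [[378.0, 332.0], [379.0, 308.0], [380.0, 283.0]]
-0.032 0 [[251.0, 293.0], [250.0, 273.0], [249.0, 252.0]]
-0.032 -0.008 [[248.0, 300.0], [247.0, 279.0], [246.0, 257.0]]
-0.032 -0.019 [[244.0, 309.0], [243.0, 288.0], [242.0, 265.0]]
-0.032 -0.025 [[242.0, 315.0], [241.0, 293.0], [239.0, 270.0]]
-0.032 -0.04 [[235.0, 332.0], [234.0, 308.0], [232.0, 283.0]]
0.032 0 [[375.0, 293.0], [376.0, 273.0], [377.0, 252.0]]
0.032 -0.008 [[377.0, 300.0], [378.0, 279.0], [379.0, 258.0]]
0.032 -0.019 [[381.0, 310.0], [382.0, 288.0], [383.0, 265.0]]
0.032 -0.025 [[383.0, 315.0], [385.0, 293.0], [386.0, 270.0]]
0.032 -0.04 [[390.0, 332.0], [391.0, 308.0], [393.0, 283.0]]
disc top centre [319.00333835 289.10976771] [ 524.60035604 -279.78724693   20.        ]
```

View pics/w3c.png

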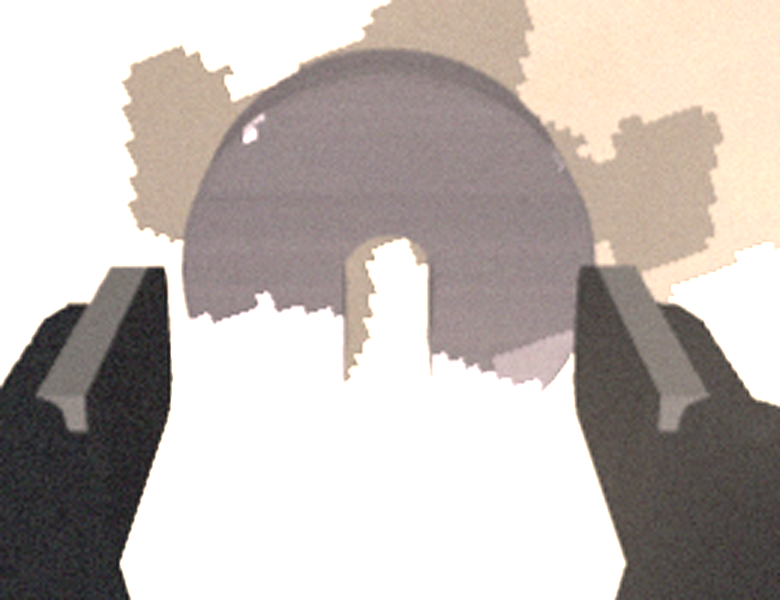

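```bash
python3 - <<'E'
from h import *
c=snap('scene','s3'); s=sense(); p=s['ee_pos']; u,v=proj(c,p).astype(int); print(u,v)
a=cv2.resize(c['color'][v-130:v+40,u-90:u+90,::-1],None,fx=3.3,fy=3.3,interpolation=2); cv2.imwrite('pics/s3c.png',cv2.convertScaleAbs(a,alpha=1.8,beta=30))
for q in ((0,.027,0),(0,-.027,0),(0,-.027,-.01),(0,.027,-.01),(0,.027,-.04)): print(q,(proj(c,p+s['tcp_rot']@np.array(q))-[u-90,v-130])*3.3)
E
```

```text
353 346
(0, 0.027, 0) [284.7901166  391.14647756]
(0, -0.027, 0) [311.42824193 470.73856164]
(0, -0.027, -0.01) [312.17754276 458.06103243]
(0, 0.027, -0.01) [285.3036023  378.52879885]
(0, 0.027, -0.04) [286.89076291 339.52813583]
```

View pics/s3c.png

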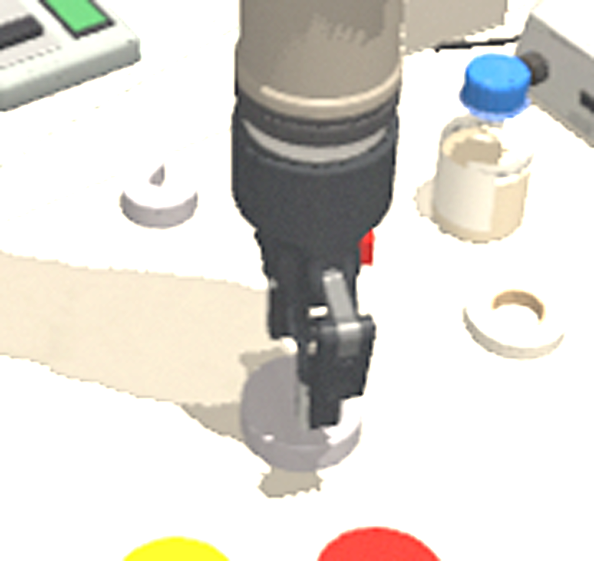

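The wrist and scene pictures both show the fingertips about 40 mm behind the TCP and above the disc, so nothing is gripped. I'll raise the arm, shut the fingers and check where the tips are.

Emit:
apply_moves(steps=[[[0,0,-2,0,0,0],[0,0,-3,0,0,0],[0,0.25,-3,0,0,0],[0,0,0,0,0,0],[0,0,0,0,0,0]]])

```text
t: 5.27
ee_pos: [0.5275, -0.2814, 0.0824]
tcp_rot: [[-0.935, 0.356, 0.004], [0.356, 0.935, -0.001], [-0.004, 0.0, -1.0]]
force: [-0.4, -0.2, -0.7]
gripper_width: 0.644
```

Emit:
apply_moves(steps=[[[0,0,0,0,0,0],[0,0,0,0,0,0],[0,0,0,0,0,0],[0,0,0,0,0,0],[0,0,0,0,0,0],[0,0,0,0,0,0],[0,0,0,0,0,0],[0,0,0,0,0,0]]], grip=0)

```text
t: 5.93
ee_pos: [0.5259, -0.2808, 0.0804]
tcp_rot: [[-0.935, 0.356, -0.0], [0.356, 0.935, 0.0], [0.0, 0.0, -1.0]]
force: [0.2, -1.4, 0.2]
gripper_width: -0.001
```

```bash
python3 - <<'E'
from h import *
snap('wrist','w4'); c=snap('scene','s4'); s=sense(); p=s['ee_pos']; u,v=proj(c,p).astype(int); print(p,s['gripper_width'],proj(c,p),proj(load('w4'),p))
a=cv2.resize(c['color'][v-130:v+60,u-90:u+90,::-1],None,fx=3,fy=3,interpolation=2); a=cv2.convertScaleAbs(a,alpha=1.8,beta=30); cv2.circle(a,(270,390),4,(0,0,255),-1);
q=(proj(c,p+s['tcp_rot']@np.array([0,0,-.03]))-[u-90,v-130])*3;cv2.circle(a,tuple(q.astype(int).tolist()),4,(0,255,0),-1); cv2.imwrite('pics/s4c.png',a)
E
```

```text
[ 0.52595641 -0.28074182  0.08044871] -0.002155852192187865 [354.45527536 312.76894509] [312.8220886  273.21391962]
```

View pics/s4c.png

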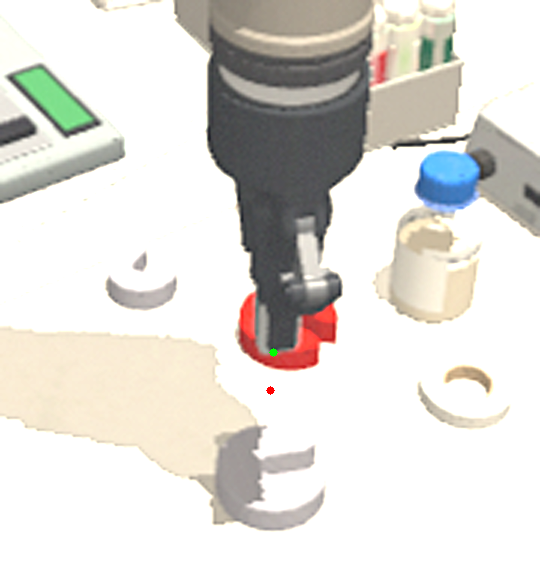

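View pics/w4.png

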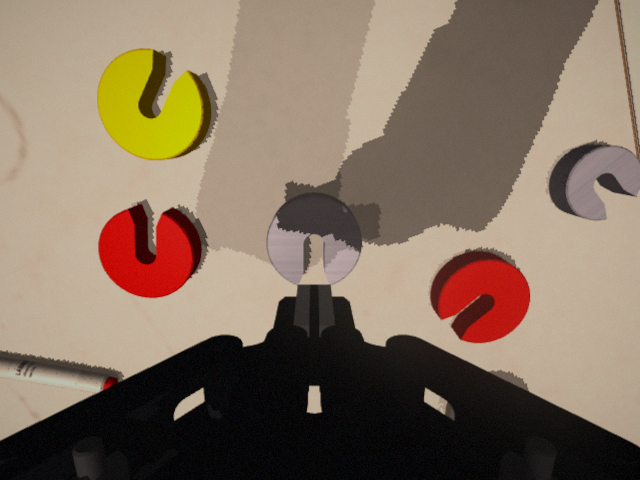

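```bash
python3 - <<'E'
from h import *
w=load('w4');c=load('s4');s=sense();p=s['ee_pos'];R=s['tcp_rot']
for z in (-.025,-.03,-.035): print(z,[proj(w,p+R@np.array([x,0,z])).round(1).tolist() for x in (-.011,0,.011)])
a=cv2.resize(c['color'][250:330,310:390,::-1],None,fx=7,fy=7,interpolation=2); a=cv2.convertScaleAbs(a,alpha=2.5,beta=50)
for z,col in ((-.025,(0,0,255)),(-.03,(0,255,0)),(-.035,(255,0,0))):
  for x in (-.011,.011):
    q=(proj(c,p+R@np.array([x,0,z]))-[310,250]+.5)*7; cv2.circle(a,tuple(q.astype(int).tolist()),3,col,-1)
cv2.imwrite('pics/s4d.png',a)
b=cv2.resize(w['color'][270:350,260:370,::-1],None,fx=7,fy=7,interpolation=2); b=cv2.convertScaleAbs(b,alpha=2.5,beta=50)
cv2.imwrite('pics/w4d.png',b)
E
```

```text
-0.025 [[312.7, 315.6], [312.7, 293.2], [312.7, 269.9]]
-0.03 [[312.7, 320.9], [312.6, 297.9], [312.6, 274.0]]
-0.035 [[312.6, 326.5], [312.6, 302.9], [312.6, 278.3]]
```

View pics/s4d.png

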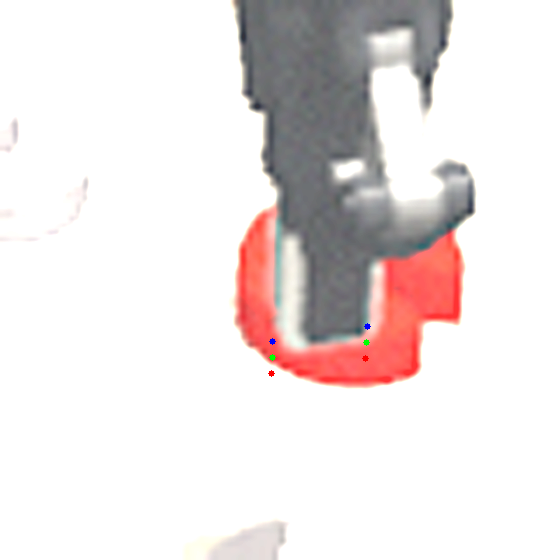

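View pics/w4d.png

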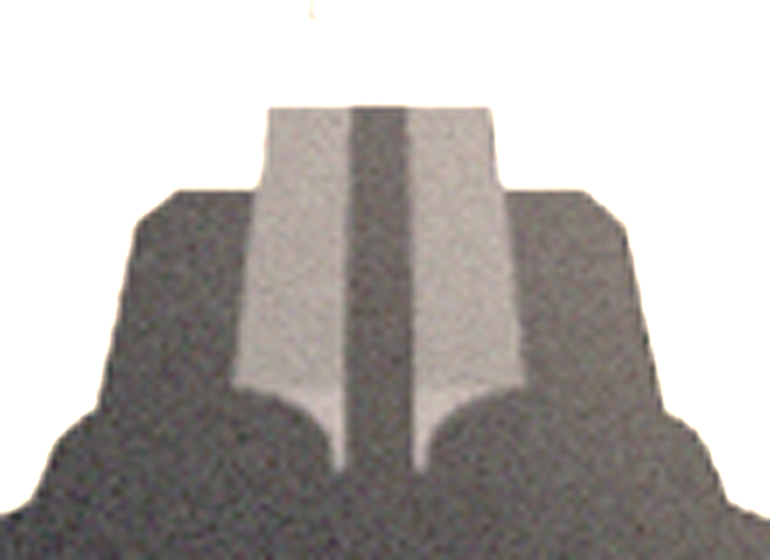

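Emit:
apply_moves(steps=[[[0.1,0,0,0,0,0],[0.1,0,0,0,0,0],[0,0,0,0,0,0],[0,0,0,0,0,0],[0,0,0,0,0,0],[0,0,0,0,0,0],[0,0,1.5,0,0,0],[0,0,1.5,0,0,0],[0,0,1.5,0,0,0],[0,0,1.5,0,0,0],[0,0,1.5,0,0,0],[0,0,0,0,0,0]]], grip=8.54)

```text
t: 7.03
ee_pos: [0.522, -0.2786, 0.0027]
tcp_rot: [[-0.935, 0.356, -0.005], [0.356, 0.935, 0.002], [0.006, 0.0, -1.0]]
force: [-0.5, 0.3, -0.6]
gripper_width: 1.002
```

Emit:
apply_moves(steps=[[[0,0,0.5,0,0,0],[0,0,0.5,0,0,0],[0,0,0.5,0,0,0],[0,0,0.5,0,0,0],[0,0,0.3,0,0,0],[0,0,0.3,0,0,0],[0,0,0,0,0,0],[0,0,0,0,0,0]]])

```text
t: 7.7
ee_pos: [0.524, -0.28, -0.0206]
tcp_rot: [[-0.935, 0.356, -0.0], [0.356, 0.935, 0.0], [0.0, 0.0, -1.0]]
force: [0.0, -0.9, -0.2]
gripper_width: 1.002
```

```bash
python3 - <<'E'
from h import *
c=snap('scene','s5'); s=sense(); print(s['t'],s['ee_pos'],s['force'],s['gripper_width'])
a=cv2.resize(c['color'][280:370,310:400,::-1],None,fx=6,fy=6,interpolation=2); a=cv2.convertScaleAbs(a,alpha=1.8,beta=20)
cv2.imwrite('pics/s5c.png',a)
E
```

```text
7.75 [ 0.52422432 -0.28009654 -0.02040806] [-0.07307983  0.03926835  0.24629723] 1.0008774204117528
```

View pics/s5c.png

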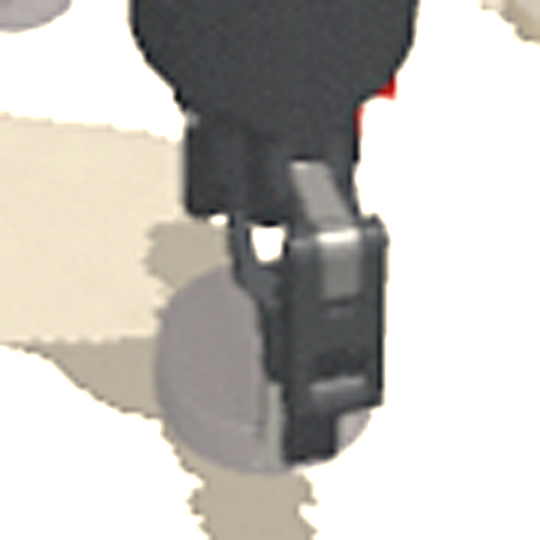

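```bash
python3 - <<'E'
from h import *
c=load('s5'); s=sense();p=s['ee_pos'];R=s['tcp_rot']
for x in (-.011,0,.011):
  for y in (-.0425,-.05): print(x,y,((proj(c,p+R@np.array([x,y,-.045]))-[310,280]+.5)*6).round())
for q in ([.5263,-.2804,.02],[.5263,-.2804,.0]): print((proj(c,q)-[310,280]+.5)*6)
E
```

```text
-0.011 -0.0425 [336. 450.]
-0.011 -0.05 [344. 472.]
0 -0.0425 [297. 457.]
0 -0.05 [304. 479.]
0.011 -0.0425 [258. 464.]
0.011 -0.05 [265. 486.]
[262.77895788 347.39062058]
[260.52788199 393.72203855]
```

Emit:
apply_moves(steps=[[[0.1,0,0.4,0,0,0],[0,0,0.4,0,0,0],[0,0,0.3,0,0,0],[0,0,0.2,0,0,0],[0,0,0,0,0,0],[0,0,0,0,0,0]]])

```text
t: 8.25
ee_pos: [0.523, -0.2796, -0.0338]
tcp_rot: [[-0.935, 0.356, -0.0], [0.356, 0.935, 0.0], [0.0, 0.0, -1.0]]
force: [-0.4, -0.2, 0.1]
gripper_width: 1.007
```

Emit:
apply_moves(steps=[[[0,0,0,0,0,0],[0,0,0,0,0,0],[0,0,0,0,0,0],[0,0,0,0,0,0],[0,0,0,0,0,0],[0,0,0,0,0,0],[0,0,0,0,0,0],[0,0,0,0,0,0]]], grip=5.5)

```text
t: 8.92
ee_pos: [0.5235, -0.28, -0.0328]
tcp_rot: [[-0.935, 0.356, 0.001], [0.356, 0.935, -0.0], [-0.001, 0.0, -1.0]]
force: [-0.6, 0.5, 6.5]
gripper_width: 0.719
```

```bash
python3 - <<'E'
from h import *
c=snap('scene','s6'); snap('wrist','w6'); s=sense(); print(s['t'],s['ee_pos'],s['force'],s['gripper_width'])
a=cv2.resize(c['color'][280:370,310:400,::-1],None,fx=6,fy=6,interpolation=2); a=cv2.convertScaleAbs(a,alpha=1.8,beta=20)
b=cv2.resize(load('w6')['color'][200:380,190:450,::-1],None,fx=3,fy=3,interpolation=2)
cv2.imwrite('pics/s6c.png',a); cv2.imwrite('pics/w6c.png',cv2.convertScaleAbs(b,alpha=2,beta=20))
E
```

```text
9.0167 [ 0.52349782 -0.27999348 -0.03272478] [-1.51214102  1.5850747   5.55292433] 0.7182590608994963
```

View pics/s6c.png

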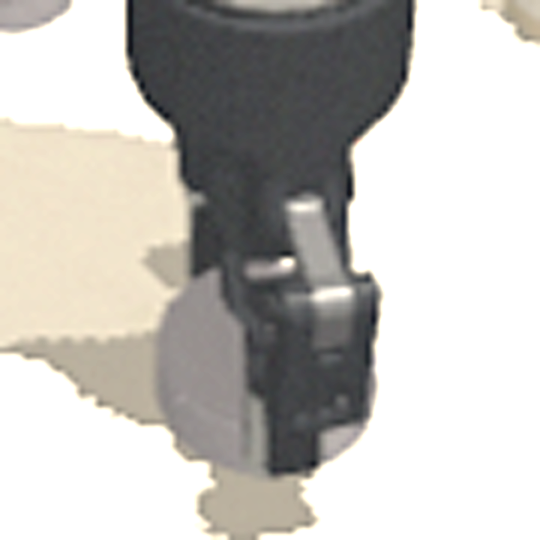

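View pics/w6c.png

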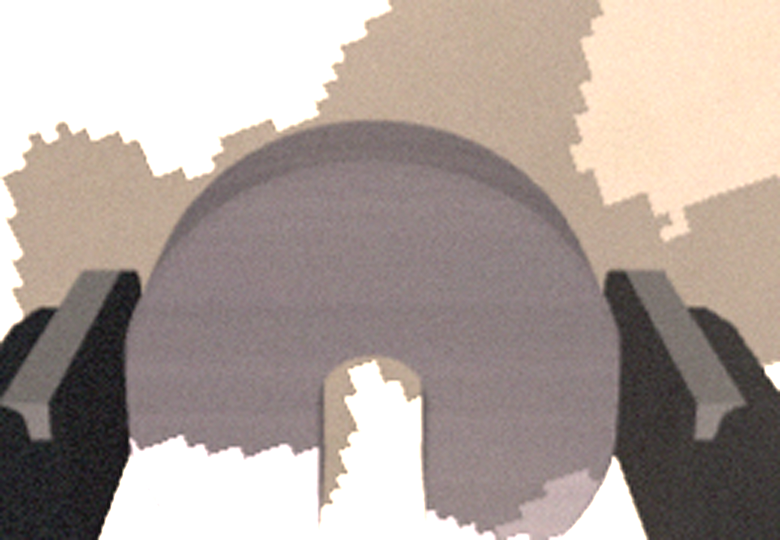

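Emit:
apply_moves(steps=[[[0,0,0,0,0,0],[0,0,0,0,0,0],[0,0,0,0,0,0],[0,0,-0.25,0,0,0],[0,0,-0.25,0,0,0],[0,0,0,0,0,0],[0,0,0,0,0,0]]], grip=7.8)

```text
t: 9.6
ee_pos: [0.5234, -0.2797, -0.0283]
tcp_rot: [[-0.935, 0.356, 0.001], [0.356, 0.935, -0.0], [-0.001, 0.0, -1.0]]
force: [-0.1, 0.0, -1.4]
gripper_width: 0.912
```

Emit:
apply_moves(steps=[[[0,0,0,0,0,0],[0,0,0,0,0,0],[0,0,0,0,0,0],[0,0,0,0,0,0],[0,0,0,0,0,0],[0,0,0,0,0,0],[0,0,0,0,0,0],[0,0,0,0,0,0]]], grip=4.5)

```text
t: 10.27
ee_pos: [0.5232, -0.2798, -0.0278]
tcp_rot: [[-0.935, 0.356, 0.0], [0.356, 0.935, 0.0], [-0.0, 0.0, -1.0]]
force: [-2.6, -0.2, 6.3]
gripper_width: 0.718
```

Emit:
apply_moves(steps=[[[0,0,-0.5,0,0,0],[0,0,-1,0,0,0],[0,0,-2,0,0,0],[0,0,-3,0,0,0],[0,0,-4,0,0,0],[0,0,-3,0,0,0],[0,0,-1,0,0,0],[0,0,0,0,0,0],[0,0,0,0,0,0]]])

```text
t: 11.02
ee_pos: [0.5224, -0.279, 0.1156]
tcp_rot: [[-0.935, 0.356, -0.001], [0.356, 0.935, 0.001], [0.001, 0.001, -1.0]]
force: [-0.3, 0.4, -4.0]
gripper_width: 0.718
```

```bash
python3 - <<'E'
from h import *
c=snap('scene','s7'); snap('wrist','w7'); s=sense(); print(s['t'],s['ee_pos'],s['force'],s['gripper_width'])
u,v=proj(c,s['ee_pos']).astype(int)
a=cv2.resize(c['color'][v-60:v+40,u-50:u+50,::-1],None,fx=6,fy=6,interpolation=2); a=cv2.convertScaleAbs(a,alpha=1.8,beta=20)
cv2.imwrite('pics/s7c.png',a)
E
```

```text
11.1167 [ 0.52132926 -0.27833376  0.11390625] [ 0.51703226  1.22865622 -4.77429145] 0.7131188865674042
```

View pics/s7c.png

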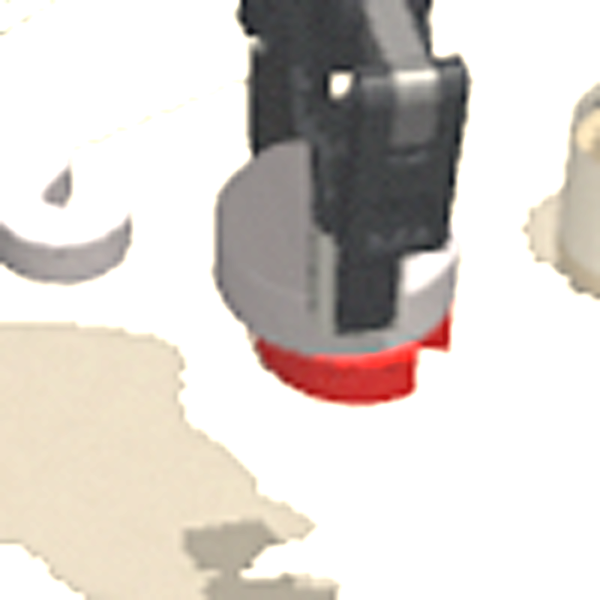

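View pics/w7.png

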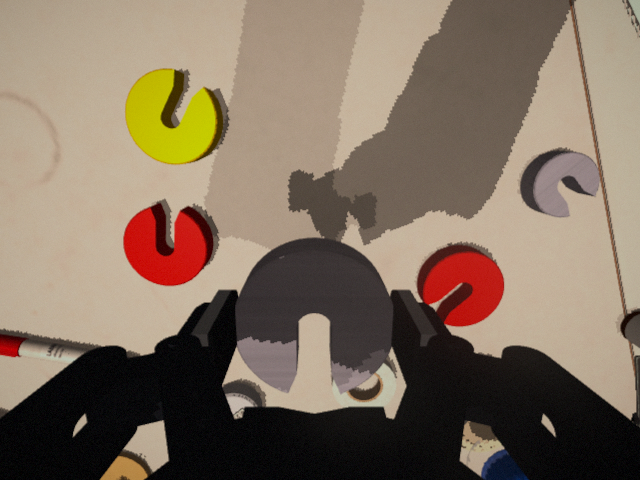

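```bash
python3 - <<'E'
from h import *
c=load('w7'); b=cv2.resize(c['color'][230:410,220:410,::-1],None,fx=4,fy=3.3,interpolation=2)
b=cv2.resize(c['color'][230:405,220:410,::-1],None,fx=4,fy=4,interpolation=2)[:600]
cv2.imwrite('pics/w7c.png',cv2.convertScaleAbs(b,alpha=2,beta=20))
E
```

```text
(no output)
```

View pics/w7c.png

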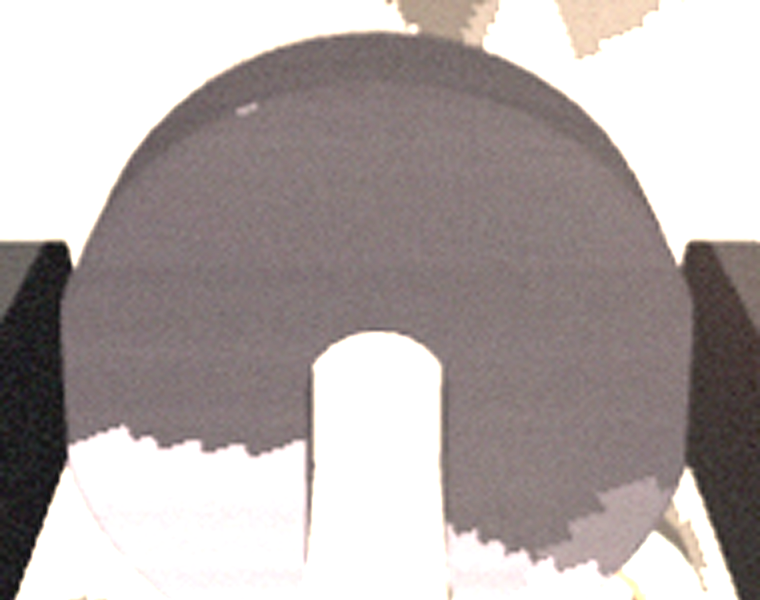

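```bash
python3 - <<'E'
from h import *
c=load('w7'); p=np.array([.5218,-.2787,.1145]); R=sense()['tcp_rot']
E=c['extrinsics'];cam=-E[:3,:3].T@E[:3,3]; print('cam',cam, 'in tool',R.T@(cam-p))
z=p[2]+.028+.02
f=lambda x,y: (R.T@(ray(c,(220+x/4-.4,230+y/4-.4),z)-p))*1000
for n,q in (('rear',(378,80)),('apex',(378,332)),('L',(62,330)),('Rt',(691,330)),('sl',(310,430)),('sr',(443,430))): print(n,f(*q).round(1))
E
```

```text
cam [ 0.4594961  -0.25440787  0.29280915] in tool [ 0.06776142  0.00063481 -0.17797197]
rear [ 27.6   0.8 -47.9]
apex [  2.3   0.8 -48. ]
L [  2.5 -29.5 -48. ]
Rt [  2.5  30.8 -48. ]
sl [ -8.2  -5.9 -48. ]
sr [ -8.2   7.2 -48. ]
```

Emit:
apply_moves(steps=[[[0,0,0,0,0,-0.1105],[0,0,0,0,0,-0.1105],[0,0,0,0,0,-0.1105],[0,0,0,0,0,-0.1105],[0,0,0,0,0,-0.1105],[0,0,0,0,0,-0.1105],[0,0,0,0,0,-0.1105],[0,0,0,0,0,-0.1105],[0,0,0,0,0,-0.1105],[0,0,0,0,0,-0.1105],[0,0,0,0,0,0],[0,0,0,0,0,0]]])

```text
t: 12.12
ee_pos: [0.5218, -0.2791, 0.1144]
tcp_rot: [[-0.74, -0.673, -0.003], [-0.673, 0.74, 0.002], [0.001, 0.004, -1.0]]
force: [-0.2, -0.6, -3.5]
gripper_width: 0.706
```

```bash
python3 -c "
from h import *
s=sense();print(np.round(s['joints'],2),s['gripper_width'],s['force'])
go((.5047,.1695,.114),(.5047,.1695,.035))"
```

```text
[ 0.19  0.38  0.29  1.77 -0.13  1.01  2.84] 0.7060440865686506 [-0.21339507 -0.5724276  -3.46331985]
t 12.1167 yaw of tool x -137.699260778064 [ 521.8 -279.1  114.4]
to (0.5047, 0.1695, 0.114) tool cm [-28.93  34.33   0.12] rows>= 11.0
to (0.5047, 0.1695, 0.035) tool cm [-0.01 -0.03  7.9 ] rows>= 2.0
```

```bash
cat > pic.py <<'E'
import sys
from h import *
n=sys.argv[1]; c=snap('wrist',n); b=cv2.resize(c['color'][230:405,220:410,::-1],None,fx=4,fy=4,interpolation=2)[:600]
cv2.imwrite('pics/'+n+'c.png',cv2.convertScaleAbs(b,alpha=2,beta=20)); s=sense(); print(s['gripper_width'],s['force'])
E
python3 pic.py w8
```

```text
0.7130208755050301 [ 0.03847733 -0.33445725 -3.20209404]
```

View pics/w8c.png

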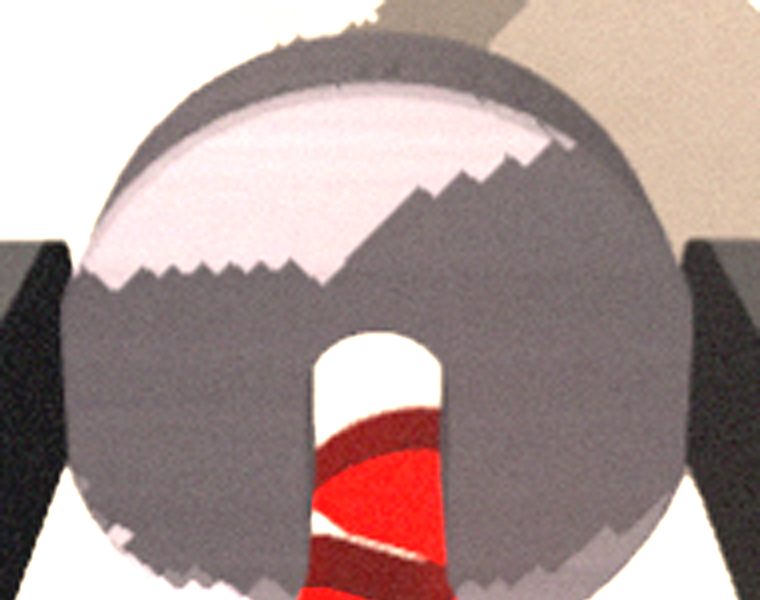

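Emit:
apply_moves(steps=[[[-2.41,2.86,0,0,0,0],[-2.41,2.86,0,0,0,0],[-2.41,2.86,0,0,0,0],[-2.41,2.86,0,0,0,0],[-2.41,2.86,0,0,0,0],[-2.41,2.86,0,0,0,0],[-2.41,2.86,0,0,0,0],[-2.41,2.86,0,0,0,0],[-2.41,2.86,0,0,0,0],[-2.41,2.86,0,0,0,0],[-2.41,2.86,0,0,0,0],[-2.41,2.86,0,0,0,0]]])

```text
t: 13.17
ee_pos: [0.504, 0.1703, 0.1161]
tcp_rot: [[-0.739, -0.673, -0.001], [-0.673, 0.739, -0.0], [0.001, 0.0, -1.0]]
force: [0.5, -0.3, -3.7]
gripper_width: 0.714
```

Emit:
apply_moves(steps=[[[0,0,0,0,0,0],[0,0,0,0,0,0],[0,0,0,0,0,0]]])

```text
t: 13.42
ee_pos: [0.5043, 0.1681, 0.1159]
tcp_rot: [[-0.738, -0.675, -0.001], [-0.675, 0.738, -0.001], [0.002, -0.0, -1.0]]
force: [0.4, -0.8, -3.0]
gripper_width: 0.714
```

```bash
python3 -c "
from h import *
s=sense();print(np.round(s['joints'],2),s['gripper_width'],s['force'])
go((.5047,.1695,.035))"; python3 pic.py w9
```

```text
[-0.47  0.27  0.07  1.91 -0.02  0.97  1.93] 0.7135994728626759 [ 0.43980412 -0.78000823 -3.0482879 ]
t 13.4167 yaw of tool x -137.5762910045963 [504.3 168.1 115.9]
to (0.5047, 0.1695, 0.035) tool cm [-0.14  0.08  8.09] rows>= 2.0
0.7119586236741715 [-0.36196467 -1.50143221 -2.93245948]
```

View pics/w9.png

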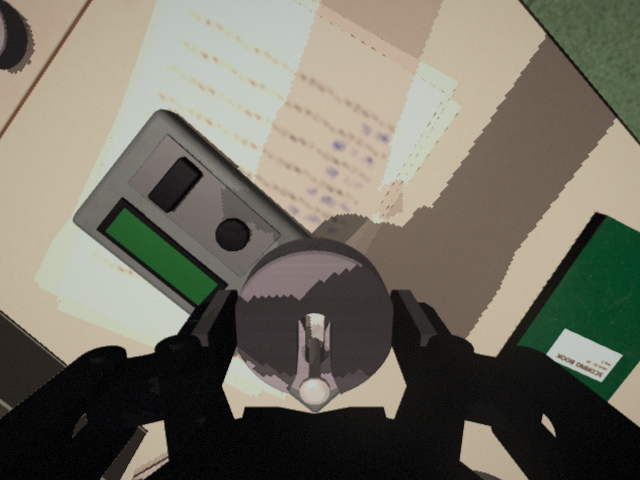

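The wrist view shows the stem cap at (314,393), in line with the held disc's slot at u≈314. I'll enlarge it to check alignment with the lower slot.

```bash
python3 - <<'E'
from h import *
c=load('w9'); b=cv2.resize(c['color'][305:415,265:365,::-1],None,fx=5.4,fy=5.4,interpolation=2)
cv2.imwrite('pics/w9d.png',cv2.convertScaleAbs(b,alpha=1.6,beta=10))
E
```

```text
(no output)
```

View pics/w9d.png

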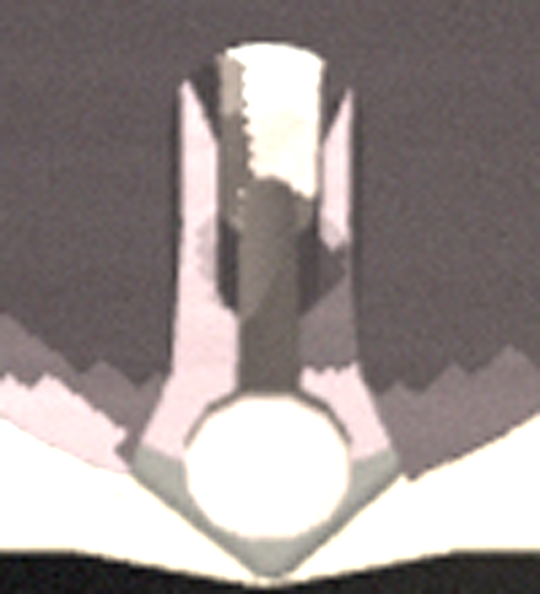

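Emit:
apply_moves(steps=[[[0,0,2,0,0,0],[0,0,2,0,0,0],[0,0,2,0,0,0],[0,0,1,0,0,0],[0,0,0.6,0,0,0],[0,0,0.45,0,0,0],[0,0,0,0,0,0],[0,0,0,0,0,0],[0,0,0,0,0,0]]])

```text
t: 14.22
ee_pos: [0.5057, 0.169, 0.037]
tcp_rot: [[-0.738, -0.675, 0.002], [-0.675, 0.738, 0.001], [-0.002, -0.001, -1.0]]
force: [0.6, 0.9, -3.5]
gripper_width: 0.713
```

```bash
python3 - <<'E'
from h import *
go((.5637,.2236,.035)); c=snap('scene','s10'); snap('wrist','w10')
u,v=np.round(proj(c,[.565,.225,.06])).astype(int); print(u,v)
a=cv2.resize(c['color'][v-50:v+50,u-50:u+60,::-1],None,fx=6,fy=6,interpolation=2); cv2.imwrite('pics/s10c.png',cv2.convertScaleAbs(a,alpha=1.6,beta=10))
E
```

```text
t 14.2167 yaw of tool x -137.54860674158846 [505.7 169.   37. ]
to (0.5637, 0.2236, 0.035) tool cm [-7.97  0.11  0.21] rows>= 2.0
244 184
```

View pics/s10c.png

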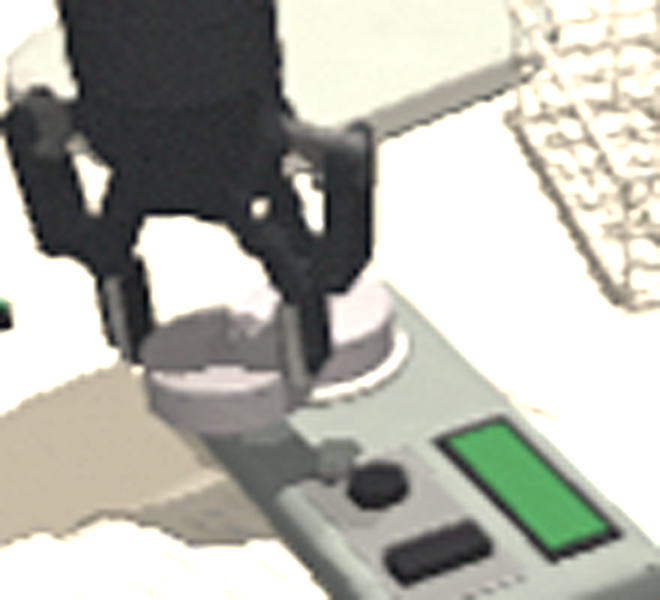

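View pics/w10.png

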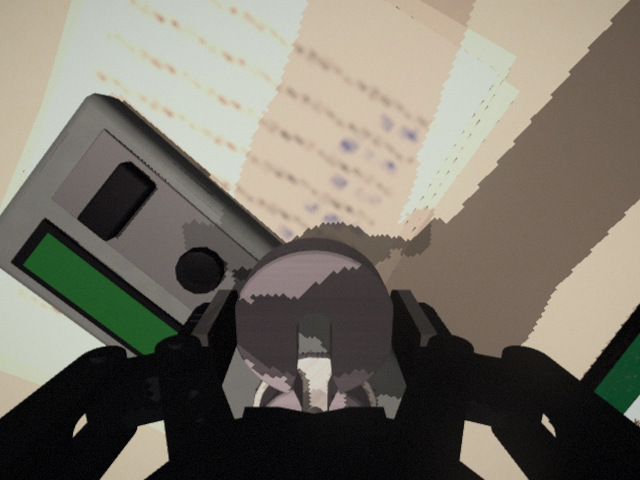

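Emit:
apply_moves(steps=[[[-1,0,0,0,0,0],[-1,0,0,0,0,0],[-1,0,0,0,0,0],[-0.5,0,0,0,0,0],[-0.5,0,0,0,0,0],[-0.5,0,0,0,0,0],[0,0,0,0,0,0],[0,0,0,0,0,0]]])

```text
t: 14.98
ee_pos: [0.5378, 0.1992, 0.0358]
tcp_rot: [[-0.738, -0.675, -0.0], [-0.675, 0.738, -0.0], [0.0, 0.0, -1.0]]
force: [-0.6, -0.3, -3.7]
gripper_width: 0.714
```

```bash
python3 - <<'E'
from h import *
go((.5637,.2236,.035)); c=snap('scene','s11'); snap('wrist','w11')
u,v=244,184
a=cv2.resize(c['color'][v-50:v+50,u-50:u+60,::-1],None,fx=6,fy=6,interpolation=2); cv2.imwrite('pics/s11c.png',cv2.convertScaleAbs(a,alpha=1.6,beta=10))
b=cv2.resize(load('w11')['color'][280:420,220:410,::-1],None,fx=4,fy=4,interpolation=2); cv2.imwrite('pics/w11c.png',cv2.convertScaleAbs(b,alpha=1.6,beta=10))
E
```

```text
t 14.9833 yaw of tool x -137.52096697814883 [537.8 199.2  35.8]
to (0.5637, 0.2236, 0.035) tool cm [-3.56  0.06  0.08] rows>= 1.0
```

View pics/s11c.png

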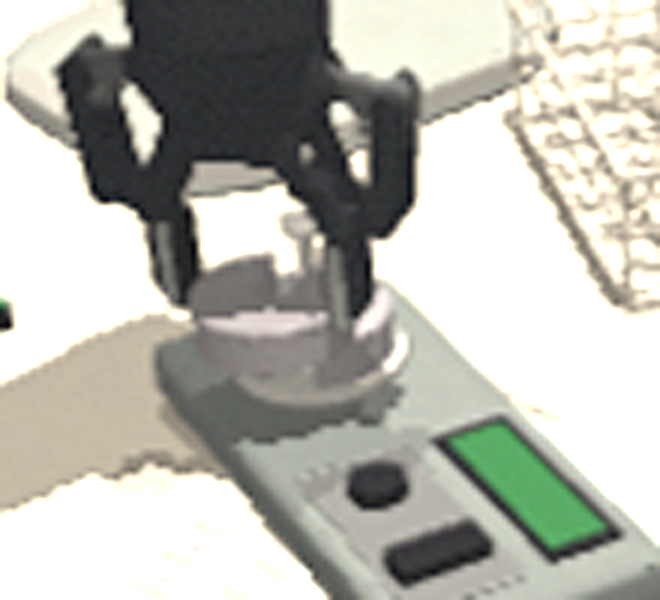

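View pics/w11c.png

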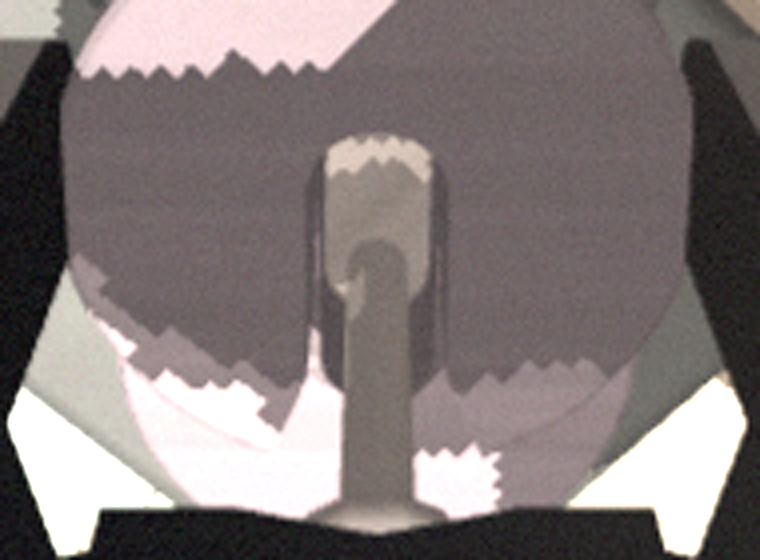

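Emit:
apply_moves(steps=[[[-0.8,0,0,0,0,0],[-0.8,0,0,0,0,0],[-0.8,0,0,0,0,0],[-0.5,0,0,0,0,0],[-0.3,0,0,0,0,0],[-0.2,0,0,0,0,0],[0,0,0,0,0,0],[0,0,0,0,0,0],[0,0,0,0,0,0]]])

```text
t: 15.83
ee_pos: [0.5627, 0.2217, 0.0359]
tcp_rot: [[-0.738, -0.675, -0.0], [-0.675, 0.738, -0.0], [0.001, 0.0, -1.0]]
force: [0.0, 0.2, -3.6]
gripper_width: 0.711
```

```bash
python3 - <<'E'
from h import *
go((.5637,.2236,.035)); c=snap('scene','s12'); snap('wrist','w12');snap('top','t12')
u,v=244,184
a=cv2.resize(c['color'][v-50:v+50,u-50:u+60,::-1],None,fx=6,fy=6,interpolation=2); cv2.imwrite('pics/s12c.png',cv2.convertScaleAbs(a,alpha=1.6,beta=10))
b=cv2.resize(load('w12')['color'][280:420,220:410,::-1],None,fx=4,fy=4,interpolation=2); cv2.imwrite('pics/w12c.png',cv2.convertScaleAbs(b,alpha=1.6,beta=10))
E
```

```text
t 15.8333 yaw of tool x -137.5425795654451 [562.7 221.7  35.9]
to (0.5637, 0.2236, 0.035) tool cm [-0.2   0.07  0.09] rows>= 1.0
```

View pics/s12c.png

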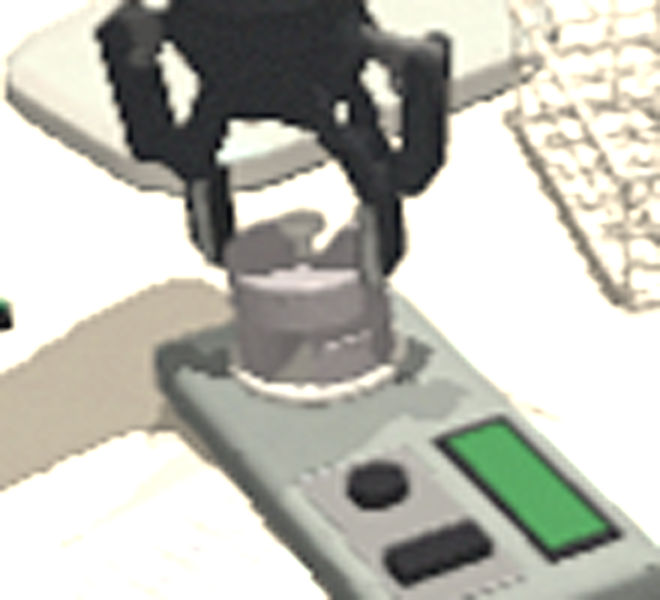

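View pics/w12c.png

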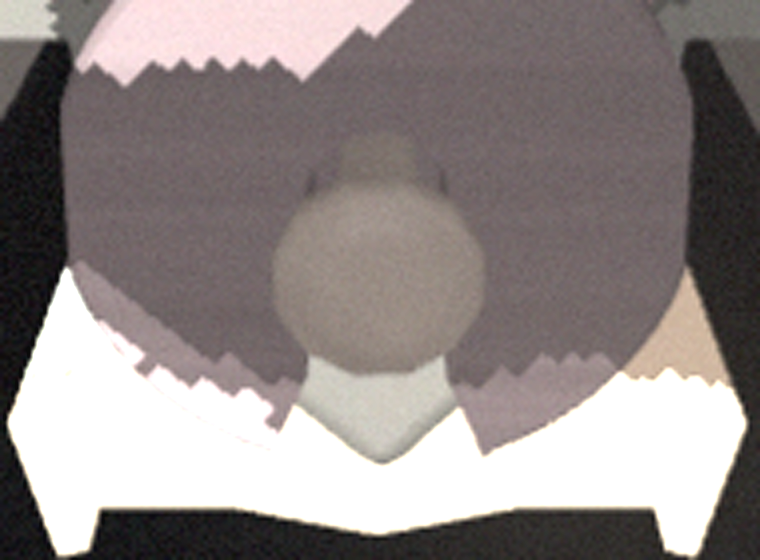

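```bash
python3 - <<'E'
from h import *
c=load('w12'); s=sense(); p=s['ee_pos'];R=s['tcp_rot']
f=lambda x,y,z: ((R.T@(ray(c,(220+x/4-.4,280+y/4-.4),z)-p))*1000)[:2].round(1)
print('far',f(379,375,.097)+[10,0],'near',f(379,181,.09)-[10,0],'side width',f(272,275,.094),f(485,275,.094))
print('disc c from apex',f(378,132,p[2]+.048)-[7,0])
# top view
t=load('t12'); a=cv2.resize(t['color'][205:260,165:220,::-1],None,fx=10,fy=10,interpolation=2); cv2.imwrite('pics/t12c.png',cv2.convertScaleAbs(a,alpha=1.3))
E
```

```text
far [-5.5 -0.3] near [-9.8 -0.3] side width [ -7.1 -10. ] [-7.1  9.4]
disc c from apex [-4.8 -0.4]
```

Emit:
apply_moves(steps=[[[-0.2,0,0,0,0,0],[0,0,0.15,0,0,0],[0,0,0.15,0,0,0],[0,0,0.15,0,0,0],[0,0,0.1,0,0,0],[0,0,0.1,0,0,0],[0,0,0,0,0,0],[0,0,0,0,0,0],[0,0,0,0,0,0]]])

```text
t: 16.73
ee_pos: [0.5645, 0.2235, 0.0295]
tcp_rot: [[-0.738, -0.675, 0.0], [-0.675, 0.738, 0.0], [-0.0, 0.0, -1.0]]
force: [-1.0, 0.1, -3.5]
gripper_width: 0.71
```

Emit:
apply_moves(steps=[[[0,0,0.05,0,0,0],[0,0,0,0,0,0],[0,0,0,0,0,0]]])

```text
t: 16.98
ee_pos: [0.5645, 0.2234, 0.029]
tcp_rot: [[-0.738, -0.675, 0.0], [-0.675, 0.738, 0.0], [-0.0, 0.0, -1.0]]
force: [-0.6, 0.2, -3.3]
gripper_width: 0.717
```

Emit:
apply_moves(steps=[[[0,0,0.05,0,0,0],[0,0,0,0,0,0],[0,0,0,0,0,0]]])

```text
t: 17.23
ee_pos: [0.5644, 0.2235, 0.0285]
tcp_rot: [[-0.738, -0.675, -0.0], [-0.675, 0.738, 0.0], [-0.0, 0.0, -1.0]]
force: [0.1, 0.3, -3.6]
gripper_width: 0.713
```

Emit:
apply_moves(steps=[[[0,0,0.05,0,0,0],[0,0,0,0,0,0],[0,0,0,0,0,0]]])

```text
t: 17.48
ee_pos: [0.5645, 0.2235, 0.0283]
tcp_rot: [[-0.738, -0.675, 0.0], [-0.675, 0.738, 0.0], [-0.0, 0.0, -1.0]]
force: [-1.6, -0.5, 0.3]
gripper_width: 0.712
```

```bash
python3 - <<'E'
from h import *
c=snap('scene','s13')
u,v=244,184
a=cv2.resize(c['color'][v-50:v+50,u-50:u+60,::-1],None,fx=6,fy=6,interpolation=2); cv2.imwrite('pics/s13c.png',cv2.convertScaleAbs(a,alpha=1.6,beta=10))
E
```

```text
(no output)
```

View pics/s13c.png

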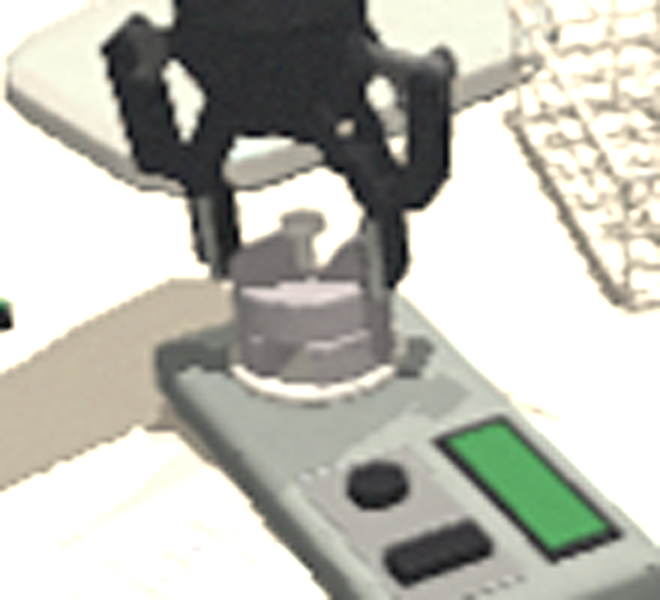

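Force dropped from −3.5 N to about 0 at z=28.3 mm, so the disc is seated. I'll check centring before releasing.

```bash
python3 - <<'E'
from h import *
c=snap('wrist','w13')
b=cv2.resize(c['color'][280:420,220:410,::-1],None,fx=4,fy=4,interpolation=2); cv2.imwrite('pics/w13c.png',cv2.convertScaleAbs(b,alpha=1.6,beta=10))
E
```

```text
(no output)
```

View pics/w13c.png

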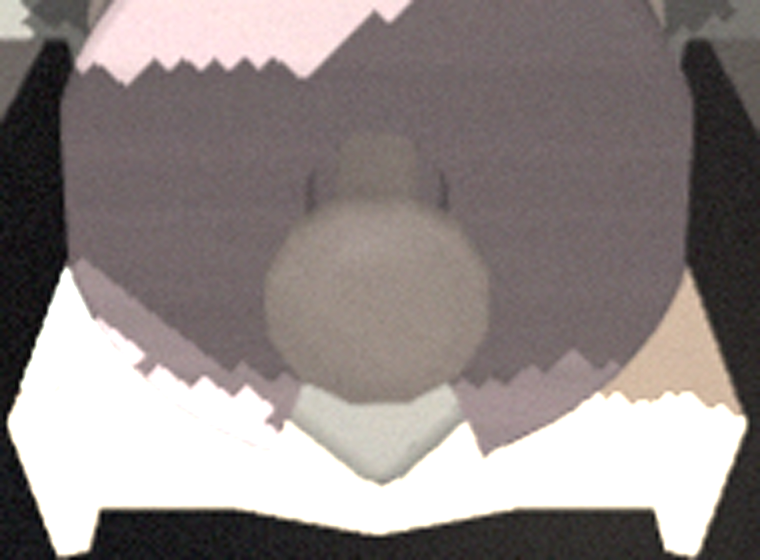

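```bash
python3 - <<'E'
from h import *
c=load('w13'); s=sense(); p=s['ee_pos'];R=s['tcp_rot']
f=lambda x,y,z: ((R.T@(ray(c,(220+x/4-.4,280+y/4-.4),z)-p))*1000)[:2].round(1)
print('far',f(377,404,.097)+[10,0],'near',f(377,198,.09)-[10,0])
print('disc c from apex',f(378,132,.076)-[7,0], 'stem front at apex occl', f(378,132,.076))
print(s['t'],s['force'])
E
```

```text
far [-3.1 -0.4] near [-7.5 -0.5]
disc c from apex [-5.2 -0.4] stem front at apex occl [ 1.8 -0.4]
17.5833 [-1.85426783 -0.46331742 -0.14904666]
```

Emit:
apply_moves(steps=[[[0,0,0,0,0,0],[0,0,0,0,0,0],[0,0,0,0,0,0],[0,0,0,0,0,0],[0,0,0,0,0,0]]], grip=7.6)

```text
t: 18.0
ee_pos: [0.5648, 0.2236, 0.0282]
tcp_rot: [[-0.738, -0.675, 0.001], [-0.675, 0.738, 0.0], [-0.001, -0.0, -1.0]]
force: [-0.5, -0.1, -0.9]
gripper_width: 0.886
```

```bash
python3 - <<'E'
from h import *
c=snap('wrist','w14'); print(sense()['gripper_width'],sense()['force'])
b=cv2.resize(c['color'][260:420,210:420,::-1],None,fx=3.7,fy=3.7,interpolation=2); cv2.imwrite('pics/w14c.png',cv2.convertScaleAbs(b,alpha=1.6,beta=10))
E
```

```text
0.8885063089770701 [-0.4777014   0.55264065 -0.12977491]
```

View pics/w14c.png

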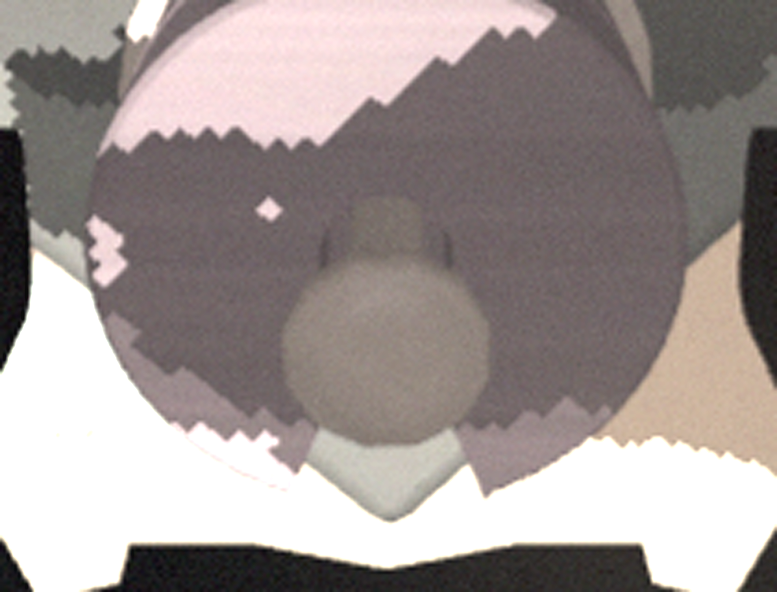

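Emit:
apply_moves(steps=[[[0,0,-0.5,0,0,0],[0,0,-1,0,0,0],[0,0,-2,0,0,0],[0,0,-3,0,0,0],[0,0,-3,0,0,0],[0,0,-2,0,0,0],[0,0,0,0,0,0],[0,0,0,0,0,0]]])

```text
t: 18.72
ee_pos: [0.5657, 0.224, 0.1454]
tcp_rot: [[-0.738, -0.675, 0.004], [-0.675, 0.738, 0.002], [-0.004, -0.001, -1.0]]
force: [-0.3, 0.4, -0.5]
gripper_width: 0.891
```

Emit:
apply_moves(steps=[[[0,0,0,0,0,-0.12],[0,0,0,0,0,-0.12],[0,0,0,0,0,-0.12],[0,0,0,0,0,0],[0,0,0,0,0,0],[0,0,0,0,0,0],[0,0,0,0,0,0]]], grip=0)

```text
t: 19.3
ee_pos: [0.5642, 0.2233, 0.1426]
tcp_rot: [[-0.454, -0.891, -0.001], [-0.891, 0.454, -0.0], [0.001, 0.0, -1.0]]
force: [1.0, -0.6, -0.7]
gripper_width: -0.001
```

```bash
python3 - <<'E'
from h import *
s=sense(); print(np.round(s['joints'],2),s['gripper_width'],s['force'])
go((.542,.123,.13),(.542,.123,.06)); c=snap('scene','s15')
u,v=244,184
a=cv2.resize(c['color'][v-60:v+60,u-50:u+70,::-1],None,fx=5,fy=5,interpolation=2); cv2.imwrite('pics/s15c.png',cv2.convertScaleAbs(a,alpha=1.6,beta=10))
E
```

```text
[-0.45  0.37  0.    1.71 -0.    1.07  2.22] -0.0013887525838445216 [ 0.9995592  -0.5767685  -0.71675976]
t 19.3 yaw of tool x -117.00245280522981 [564.2 223.3 142.6]
to (0.542, 0.123, 0.13) tool cm [ 9.94 -2.58  1.26] rows>= 3.0
to (0.542, 0.123, 0.06) tool cm [-0. -0.  7.] rows>= 2.0
```

View pics/s15c.png

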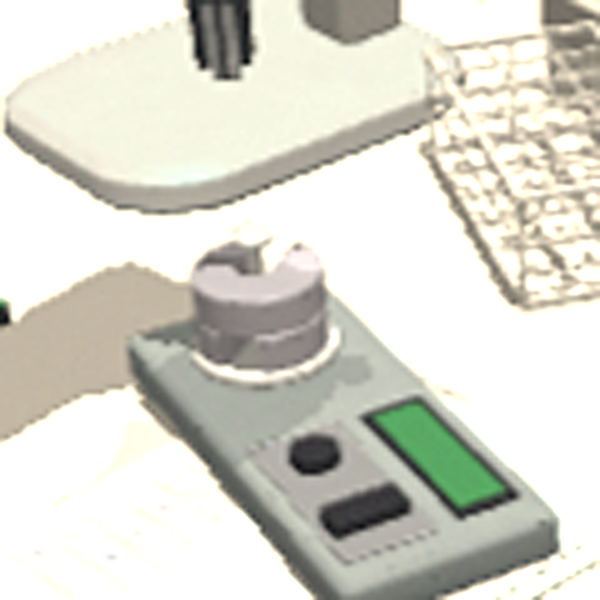

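Emit:
apply_moves(steps=[[[2.5,-0.65,0,0,0,0],[2.5,-0.65,0,0,0,0],[2.5,-0.65,0,0,0,0],[2.44,-0.63,0,0,0,0],[0,0,2.5,0,0,0],[0,0,2.5,0,0,0],[0,0,2.5,0,0,0],[0,0,1.5,0,0,0],[0,0,0.5,0,0,0],[0,0,0,0,0,0],[0,0,0,0,0,0]]])

```text
t: 20.27
ee_pos: [0.5431, 0.1234, 0.0486]
tcp_rot: [[-0.453, -0.892, 0.001], [-0.892, 0.453, 0.0], [-0.001, -0.001, -1.0]]
force: [0.0, 0.1, 0.5]
gripper_width: 0.001
```

```bash
python3 - <<'E'
from h import *
s=sense(); print(s['force'])
go((.542,.123,.007)); c=snap('scene','s16'); w=snap('wrist','w16')
u,v=270,200
a=cv2.resize(c['color'][v-60:v+60,u-70:u+60,::-1],None,fx=5,fy=5,interpolation=2); cv2.imwrite('pics/s16c.png',cv2.convertScaleAbs(a,alpha=1.6,beta=10))
E
```

```text
[0.02180461 0.11594138 0.5272393 ]
t 20.2667 yaw of tool x -116.91995245788178 [543.1 123.4  48.6]
to (0.542, 0.123, 0.007) tool cm [0.09 0.09 4.16] rows>= 1.0
```

View pics/s16c.png

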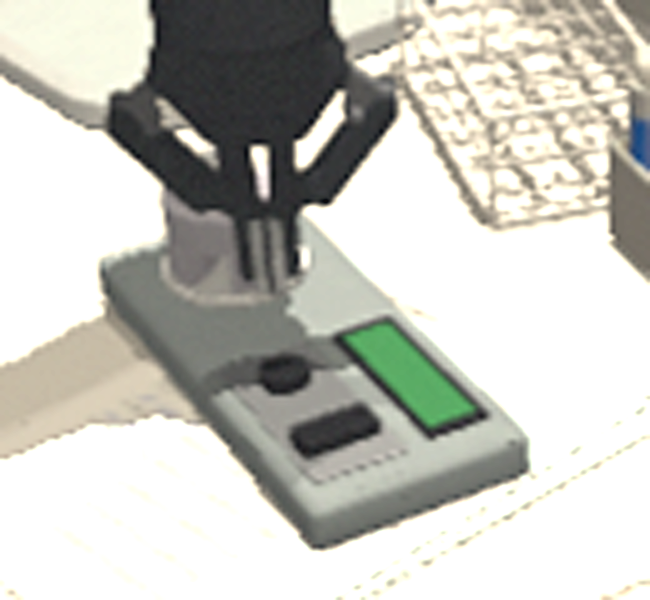

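View pics/w16.png

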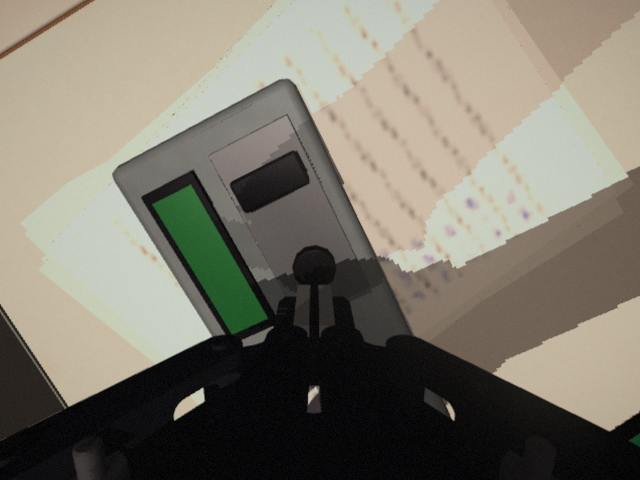

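```bash
python3 - <<'E'
from h import *
s=sense(); p=s['ee_pos'];R=s['tcp_rot']
for off in (0,-.002,-.004):
  q=p+R@np.array([off,0,-.032]); q2=q.copy(); q2[2]=.039
  print(off,(proj(load('s16'),q)-[200,140]+.5)*5,(proj(load('s16'),q2)-[200,140]+.5)*5,proj(load('w16'),q2))
for k in ((541.9,124.1),(543,124.8),(545,125.8)): 
  q=np.array([k[0],k[1],39])/1000; print((proj(load('s16'),q)-[200,140]+.5)*5,proj(load('w16'),q))
E
```

```text
0 [273.22744694 292.25449563] [282.22011463 371.33459774] [315.06787492 266.80188576]
-0.002 [273.28920871 289.85676241] [282.26787097 368.8848714 ] [315.06350685 270.30982726]
-0.004 [273.35078313 287.46630309] [282.31548572 366.44240817] [315.05916235 273.79883988]
[278.08264752 371.96296632] [318.5596153  266.27959898]
[279.57751022 370.49369563] [317.3148711  268.25074532]
[282.55477933 368.1087603 ] [314.83253816 271.39457555]
```

Emit:
apply_moves(steps=[[[0.15,0,1,0,0,0],[0,0,1,0,0,0],[0,0,1,0,0,0],[0,0,0.5,0,0,0],[0,0,0.3,0,0,0],[0,0,0,0,0,0],[0,0,0,0,0,0]]])

```text
t: 20.95
ee_pos: [0.5418, 0.1218, 0.0098]
tcp_rot: [[-0.452, -0.892, -0.0], [-0.892, 0.452, 0.0], [0.0, 0.0, -1.0]]
force: [0.1, 0.8, 1.4]
gripper_width: -0.004
```

Emit:
apply_moves(steps=[[[0,0,0.1,0,0,0],[0,0,0.1,0,0,0],[0,0,0.1,0,0,0],[0,0,0,0,0,0],[0,0,0,0,0,0]]])

```text
t: 21.37
ee_pos: [0.5419, 0.1218, 0.0071]
tcp_rot: [[-0.452, -0.892, 0.0], [-0.892, 0.452, 0.0], [-0.0, -0.0, -1.0]]
force: [0.2, -0.7, 0.4]
gripper_width: 0.0
```

Emit:
apply_moves(steps=[[[0,0,0.1,0,0,0],[0,0,0.1,0,0,0],[0,0,0.1,0,0,0],[0,0,0,0,0,0],[0,0,0,0,0,0]]])

```text
t: 21.78
ee_pos: [0.5418, 0.1218, 0.0039]
tcp_rot: [[-0.452, -0.892, -0.0], [-0.892, 0.452, 0.0], [0.0, 0.0, -1.0]]
force: [0.2, 0.8, 0.2]
gripper_width: -0.005
```

Emit:
apply_moves(steps=[[[0,0,0.1,0,0,0],[0,0,0.1,0,0,0],[0,0,0,0,0,0],[0,0,0,0,0,0]]])

```text
t: 22.12
ee_pos: [0.5419, 0.1218, 0.0021]
tcp_rot: [[-0.452, -0.892, 0.0], [-0.892, 0.452, 0.0], [-0.0, -0.0, -1.0]]
force: [-0.6, -0.3, 1.4]
gripper_width: 0.002
```

Emit:
apply_moves(steps=[[[0,0,0.1,0,0,0],[0,0,0.1,0,0,0],[0,0,0,0,0,0],[0,0,0,0,0,0]]])

```text
t: 22.45
ee_pos: [0.5419, 0.1218, 0.0001]
tcp_rot: [[-0.452, -0.892, 0.0], [-0.892, 0.452, 0.0], [-0.0, -0.0, -1.0]]
force: [-0.5, -0.6, 3.1]
gripper_width: -0.0
```

Emit:
apply_moves(steps=[[[0,0,0.1,0,0,0],[0,0,0.1,0,0,0],[0,0,0,0,0,0],[0,0,0,0,0,0]]])

```text
t: 22.78
ee_pos: [0.5419, 0.1218, -0.0014]
tcp_rot: [[-0.452, -0.892, 0.0], [-0.892, 0.452, 0.0], [-0.0, 0.0, -1.0]]
force: [-1.8, 0.0, 7.6]
gripper_width: 0.002
```

Emit:
apply_moves(steps=[[[0,0,0.1,0,0,0],[0,0,0,0,0,0],[0,0,0,0,0,0]]])

```text
t: 23.03
ee_pos: [0.542, 0.1218, -0.0015]
tcp_rot: [[-0.453, -0.892, -0.0], [-0.892, 0.453, 0.0], [-0.0, 0.0, -1.0]]
force: [-3.9, -0.4, 14.3]
gripper_width: 0.001
```

```bash
python3 - <<'E'
from h import *
c=snap('scene','s17'); w=snap('wrist','w17')
a=cv2.resize(c['color'][140:260,200:330,::-1],None,fx=5,fy=5,interpolation=2); cv2.imwrite('pics/s17c.png',cv2.convertScaleAbs(a,alpha=1.6,beta=10))
print(sense()['force'])
E
```

```text
[-4.41215779 -1.00158682 13.82902685]
```

View pics/s17c.png

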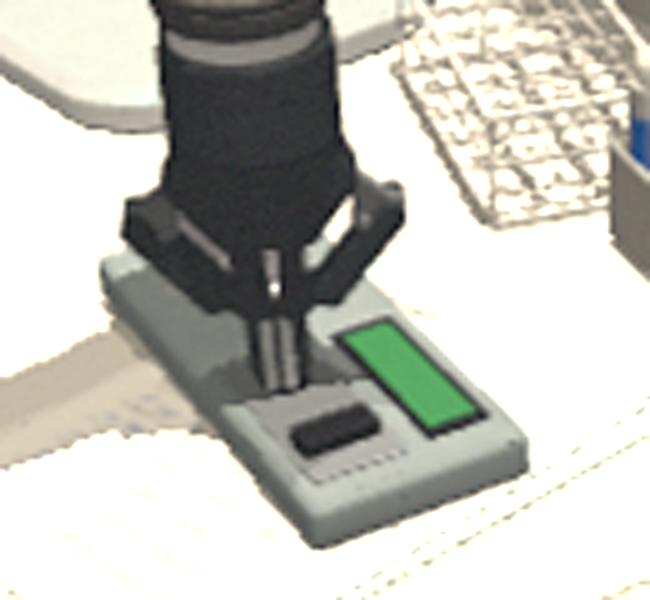

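Emit:
apply_moves(steps=[[[0,0,-0.3,0,0,0],[0,0,-0.7,0,0,0],[0,0,-1.5,0,0,0],[0,0,-1.5,0,0,0],[0,0,0,0,0,0],[1.56,-0.76,0,0,0,0],[1.56,-0.76,0,0,0,0],[1.56,-0.76,0,0,0,0],[0,0,0,0,0,0],[0,0,0,0,0,0],[0,0,0,0,0,0]]])

```text
t: 24.05
ee_pos: [0.5408, 0.0708, 0.0365]
tcp_rot: [[-0.452, -0.892, -0.0], [-0.892, 0.452, 0.001], [-0.001, 0.001, -1.0]]
force: [0.1, 0.2, 0.3]
gripper_width: -0.005
```

```bash
python3 - <<'E'
from h import *
c=snap('scene','s18'); w=snap('wrist','w18'); s=sense(); p=s['ee_pos'];R=s['tcp_rot']; print(p,s['force'],np.round(s['joints'],2))
a=cv2.resize(c['color'][140:260,200:330,::-1],None,fx=5,fy=5,interpolation=2); cv2.imwrite('pics/s18c.png',cv2.convertScaleAbs(a,alpha=1.6,beta=10))
for off in (0,-.002):
  q=p+R@np.array([off,0,-.035]); q[2]=.039
  print(off,(proj(c,q)-[200,140]+.5)*5,proj(w,q))
E
```

```text
[0.54090941 0.07135845 0.03674879] [ 0.14327908 -0.23415645 -0.22307318] [-0.25  0.39  0.05  1.94 -0.03  0.81  2.49]
0 [329.31843866 428.97712246] [315.14940407 275.35573116]
-0.002 [329.28559548 426.35301897] [315.14596768 279.06501965]
```

View pics/s18c.png

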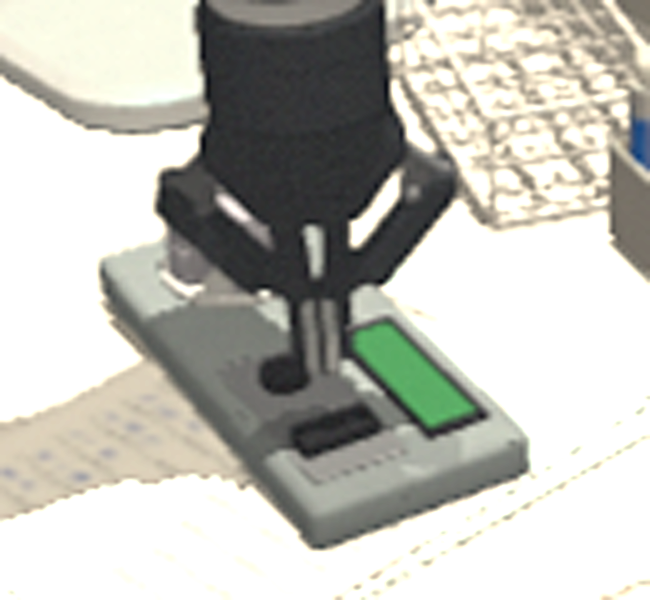

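View pics/w18.png

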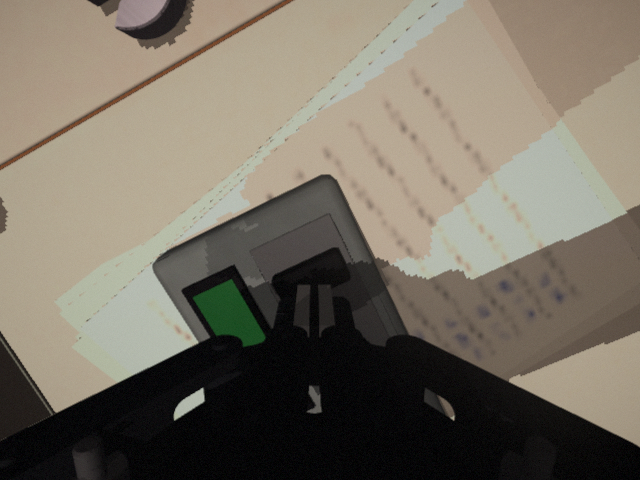

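Emit:
apply_moves(steps=[[[0,0,1,0,0,0],[0,0,1,0,0,0],[0,0,0.8,0,0,0],[0,0,0.2,0,0,0],[0,0,0.1,0,0,0],[0,0,0.1,0,0,0],[0,0,0.1,0,0,0],[0,0,0.1,0,0,0],[0,0,0.1,0,0,0],[0,0,0.1,0,0,0],[0,0,0,0,0,0],[0,0,0,0,0,0]]])

```text
t: 25.15
ee_pos: [0.5414, 0.0698, 0.0014]
tcp_rot: [[-0.453, -0.892, 0.001], [-0.892, 0.453, 0.0], [-0.001, -0.001, -1.0]]
force: [-1.2, -0.4, 1.7]
gripper_width: 0.003
```

Emit:
apply_moves(steps=[[[0,0,0.1,0,0,0],[0,0,0.1,0,0,0],[0,0,0,0,0,0],[0,0,0,0,0,0]]])

```text
t: 25.48
ee_pos: [0.5414, 0.0698, -0.0008]
tcp_rot: [[-0.453, -0.892, 0.001], [-0.892, 0.453, 0.0], [-0.001, -0.001, -1.0]]
force: [-0.1, -0.1, 3.7]
gripper_width: -0.001
```

Emit:
apply_moves(steps=[[[0,0,0.1,0,0,0],[0,0,0.1,0,0,0],[0,0,0,0,0,0],[0,0,0,0,0,0]]])

```text
t: 25.82
ee_pos: [0.5414, 0.0698, -0.0015]
tcp_rot: [[-0.453, -0.892, 0.0], [-0.892, 0.453, 0.0], [-0.0, -0.0, -1.0]]
force: [-2.9, -2.0, 14.7]
gripper_width: -0.0
```

Right down, at 14.7 N against the stop. Now I'll raise the arm clear and check.

Emit:
apply_moves(steps=[[[0,0,-0.3,0,0,0],[0,0,-0.7,0,0,0],[0,0,-1.5,0,0,0],[0,0,-2.5,0,0,0],[0,0,-3,0,0,0],[0,0,-3,0,0,0],[3,0,-3,0,0,0],[3,0,-2,0,0,0],[3,0,-1,0,0,0],[3,0,0,0,0,0],[0,0,0,0,0,0],[0,0,0,0,0,0]]])

```text
t: 26.82
ee_pos: [0.4858, -0.0385, 0.1664]
tcp_rot: [[-0.456, -0.89, -0.001], [-0.89, 0.456, 0.0], [0.0, 0.001, -1.0]]
force: [-0.1, 0.5, -0.2]
gripper_width: 0.002
```

```bash
python3 - <<'E'
from h import *
c=snap('scene','s20'); t=snap('top','t20'); s=sense(); print(s['t'],s['ee_pos'],s['force'])
a=cv2.resize(c['color'][140:260,190:330,::-1],None,fx=5,fy=5,interpolation=2); cv2.imwrite('pics/s20c.png',cv2.convertScaleAbs(a,alpha=1.3,beta=0))
a=cv2.resize(t['color'][200:280,160:300,::-1],None,fx=5.7,fy=5.7,interpolation=2); cv2.imwrite('pics/t20c.png',cv2.convertScaleAbs(a,alpha=1.2))
E
```

```text
26.9167 [ 0.48673608 -0.03596511  0.16610877] [ 1.15621188 -0.02465099  0.04075512]
```

View pics/s20c.png

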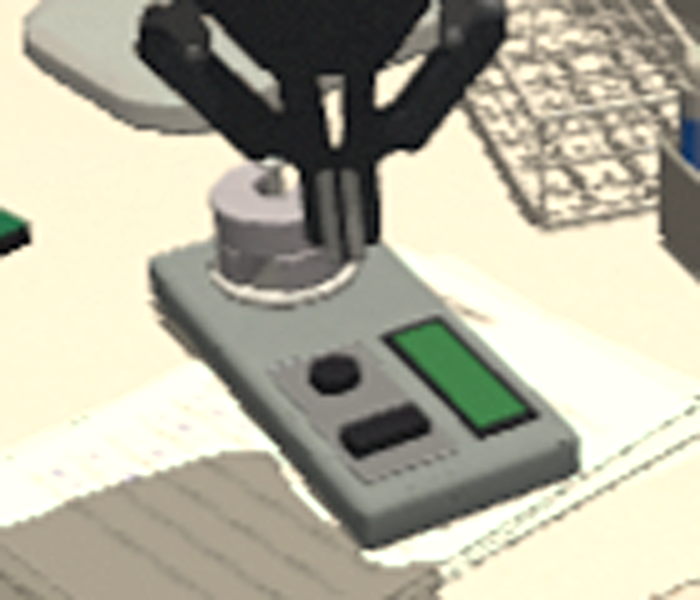

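View pics/t20c.png

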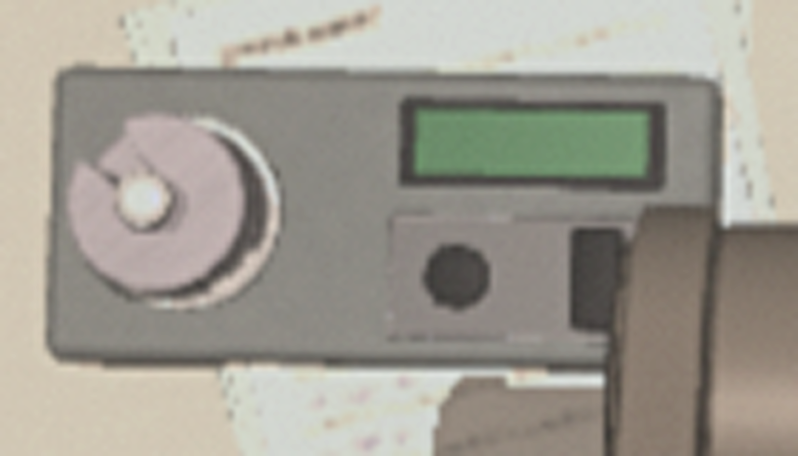

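View pics/t20.png

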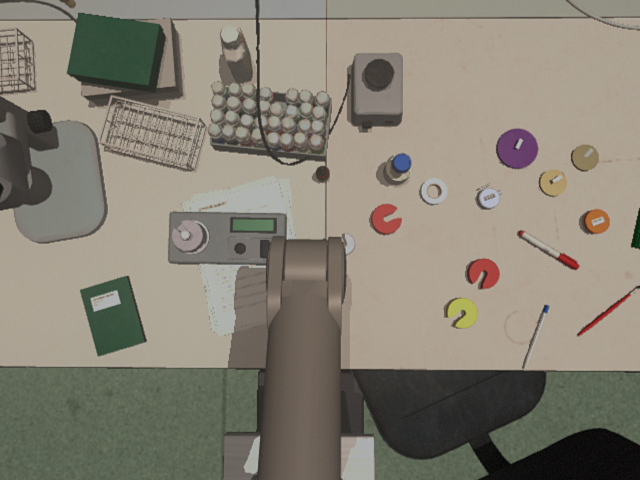

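```bash
python3 - <<'E'
from h import *
t=load('t20'); f=lambda x,y,z: (ray(t,(160+x/5.7-.4,200+y/5.7-.4),z)*1000)[:2].round(1)
print('disc',f(157,203,.076),'cap',f(144.5,201,.097),'mouth',f(72,162,.076),f(126,124,.076))
A,B=f(78,170,.076),f(124,124,.076); d=B-A; print(np.degrees(np.arctan2(-d[0],d[1]))%360,np.linalg.norm(d), np.degrees(np.arctan2(d[0],-d[1])))
print(hand_in())
E
```

```text
disc [565.6 225.5] cap [564.6 224.5] mouth [580.2 256.4] [593.9 237.3]
225.52563460645763 23.123364807051754 45.52563460645763
the job is handed in; nothing more can be done
None
```

The larger grey disc is on the balance, and I pressed and released the round key, then the bar key. The job was handed in at about 27 s of the 56 s allowed.

**Placing:** I slid the disc under the cap, lowered it until the load came off the gripper, and let go. In the last top view its centre is at (565.6, 225.5) mm against the stem cap at (564.6, 224.5), about 1.4 mm apart. Its slot reads about +44° (two readings: 42.5° from the tool, 45.5° from the picture). The slot below reads about −137° (readings from −136.5° to −139°), so the two are opposite to within a few degrees.

**Keys:** each was pressed against its stop with about 14 N. In the last pictures both look up again and the robot is clear of everything. The key travel itself could not be read.

**Bystanders:** in the last views the look-alikes, bottles, tape and counter are where they were. The arm partly hides the smaller mass in the last top view, so I could not measure it again, but nothing went near it below about 140 mm.

**What disagreed:**
- **Fingertips:** the camera pictures put the tips of the shut fingers about 32–35 mm short of the reported tool point. My first grasp therefore closed above the disc without touching it. I corrected for this, and contact with the bench, the disc and the keys all agreed.
- **Grip reading:** it showed about 61 mm on the 64 mm disc.
- **Camera bias:** the wrist and top cameras differed by 2–3 mm, so I centred on positions taken within one view.

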